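# Lay a spotted TLC plate face down in the horizontal developing chamber

## Robot

A 6-joint arm with a two-finger parallel gripper is mounted at the origin on the work surface. World frame = base frame: x ahead of the robot, y to its left, z up, the work surface at z = 0. Lengths are in m, angles in degrees, forces in N, time in s.
With the tool pointing down it reaches from about 0.4 to 0.825 m from the base axis. Payload 7 kg.
Tool frame: the origin (TCP) lies on the centre line of the jaws, within the pads' length; the fingertips stand 22 mm ahead of it and the grasp point (between the pads) lies 3 mm ahead of it; z points along the fingers, y is the line along which they close (so a half turn about z gives the same grasp; the last joint's range is limited). The gripper opens to 88 mm and grips with 3 to 60 N. Pads are 19 mm wide; open, the fingers measure 130 mm over their backs; the gripper's body (78 mm by 193 mm) begins 47 mm behind the grasp point.
Start: joints at [-58.207, 20.546, 0.682, 0, -70.136, -16.507], TCP at [0.178, -0.651, 0.216] pointing down, gripper open.
Joint ranges: [-176.03, 176.03], [-82.01, 121.73], [-58.28, 71.71], [-173.87, 95.51], [-174.79, -0.11], [-173.66, 173.66]. Speed limits (degrees/s): [136.94, 136.94, 172.46, 180, 180, 180].

## Interface

Orientations are given as [roll, pitch, yaw] about the fixed x, y, z axes, in that order (R = Rz(yaw) Ry(pitch) Rx(roll)).
In Python, from plant import get_state, cams, r gives the robot as it stands.
- The arm moves only by the tool apply_moves, never from a script. Its argument "targets" is a list of rows, each an object with "dp": the shift along the world's x, y, z in m, a list of three; "yaw": the turn about the world's z in degrees. In form: [{"dp": [x, y, z], "yaw": yaw}, ...]. A call has 1 to 20 rows; each row is the pose to reach, as a shift and turn from the pose commanded when the call began; what a row does not reach only later rows make up. A row lasts 1/12 s, in which the tool goes at most 41.7 mm and 7.16 degrees, less where a joint would pass 70% of its speed; a pose out of reach is approached as far as the arm can. A call with a gripper value outside its range is refused whole. "grip" is the gripper command: -1 is fully open, 1 is shut, values between are in proportion, set as the call begins (left out, the last holds). The fingers move at their own pace and stop on an object; "squeeze" is the grip in N (left out, the last holds). Time passes only in rows, so rows that repeat a pose let the fingers close. It gives the time, the measured TCP pose, the force, the opening and the grip force at its end, in the units of the state.
- get_state(): the state, without advancing time (a new reading comes with each control period).
- cams.capture(name): name is "scene" or "top"; returns a dict with "image" (420x560x3 uint8, red, green, blue), "range_z" (420x560 float32, m along the optical axis (not along the pixel's ray), 0 where there is no reading), "fx", "fy", "cx", "cy" (pixels), "R" (3x3) and "t" (3): a world point X has camera coordinates R X + t. Camera axes: x right, y down, z forward; pixel columns grow to the right and rows downward; lengths in m; the calibration is good to about 2 mm. A picture is of the moment at which its call begins.
- r.close_job(): hands the job in; it is judged then, once.
The state is a dict: "time_s": time; "joints": joint angles; "qd": joint speeds; "joint_torque": joint torques, N m; "tcp_pos": TCP position; "eef_rot": TCP orientation; "contact_force": force on the tool from outside, world axes, zero at the start; "moment": the same for the moment, N m; "gripper_width": finger opening in m; "gripper_force": force on a finger pad.
Only numpy, scipy, OpenCV 4.12 (cv2) and the standard library are available. Lean on these libraries where they do the work, as an engineer would, in place of code of your own. Each camera call takes 0.05 s, during which the arm holds its last target. There are 200 camera calls.

## Task

Take the glass TLC plate off the plate warmer, turn it over and lay it layer side down on the ledges of the horizontal developing chamber, then slide it in between the blue guides, spotted end first, until it butts against the solvent trough. Handle it by the bare glass only: the gripper must never touch the white layer, and the plate must be laid down, never dropped or let topple. The empty drying rack is there to stand the plate in while you change your grip; leave the bottle, the jar and the vial rack where they are.

Things in the scene. Friction and masses are not known exactly. Their poses are not given: they have to be found in the camera images.
- plate: glass plate, 100 x 50 x 4 mm (x, y, z), greenish, about 64 g with its layer; origin at the centre of the bare glass face, z points from there through the glass to the layer side, x points to the spotted end (row of four small blue spots). It starts layer up on the warmer, its clean (-x) end overhanging the warmer's front edge by 36 to 39 mm; centre of mass at its middle
- layer: soft white silica layer, 88 x 38 x 2 mm, fixed on the plate's glass (from z = 4 to 6 mm of the plate), centred, so that a 6 mm rim of bare glass is left all round; origin on the glass face under the layer. Total thickness glass plus layer 6 mm
- spotted_end (a point): middle of the plate's spotted 50 mm end edge, at mid-thickness of the glass (axes as the plate)
- clean_end (a point): middle of the plate's clean 50 mm end edge, at mid-thickness of the glass (axes as the plate)
- warmer: plate warmer, switched off, fixed to the bench: white case with a flat black top 120 x 150 mm (x, y) at height 60 mm; origin under the centre of the black top. Its front edge (-x, 60 mm from the origin, towards the robot) is free below the overhanging plate; a control panel with a knob, up to 66 mm high, lies 60 to 105 mm to +x
- rack: aluminium drying rack, fixed, base 110 x 110 x 8 mm, origin under its centre. Three grooves run along its x axis at y = -36, 0 and +36 mm, each 10 mm wide between two fins 4 mm thick, 90 mm long, tops at z = 33 mm. A plate stands in a groove on its short end, leaning a few degrees to either side
- groove (a point): centre of the floor of the rack's middle groove, 8 mm above the bench (axes as the rack: x along the groove)
- chamber: horizontal developing chamber, fixed, origin under its middle: grey bed 90 mm wide (y), open mouth at x = -60 mm, free space below it. Two ledges (|y| 21.5 to 45, tops at z = 40) carry the glass rim, the 10 mm deep well between them clears the layer. Blue guides 6 mm high leave a lane 54 wide, flared near the mouth, 88 long up to the steel trough (52 high): a plate that is home sticks out 12 mm
- stop (a point): middle of the trough wall's face that the plate's end must butt against, 42 mm above the bench = mid-thickness of the glass of a plate lying layer down on the ledges (axes as the chamber: x points from the mouth to the trough)
- solvent_bottle: small glass bottle with a blue cap, 56 mm diameter, 110 mm tall, loose; origin under its centre; leave alone
- amber_jar: small amber jar with a black cap, 44 mm diameter, 75 mm tall, loose; origin under its centre; leave alone
- vial_rack: green rack of capped vials, 70 x 110 x 60 mm, loose; origin under its centre; leave alone
There are look-alikes about, which are no part of the job. What is meant by the plate is not black or orange, and is the smaller of those in its own colour.

How it is judged:
By the outcome, as a careful person would: the job done as asked, in the order asked, and still so for the second after the job is handed in, with the robot touching nothing.
It also fails if it takes over 62 s, if anything falls off the work surface, if the arm or the gripper's body presses on something with over 40 N, if the wrist force passes 120 N, or if a joint passes its speed limit or range.

## Working session

There is one attempt and no reset: what is moved stays moved. The work goes in short steps, Python scripts to look and compute and a tool call to move; the robot and the scene stay as the last step left them, time stands still between calls to the robot, and variables do not carry over. Pictures are saved under pics/ and viewed, at most 10 in all, crops included, and the job is handed in when it is done.

Besides the shell and the picture viewer there is one more tool, called as name([rows], argument=value, ...), one row to a line, values as JSON. apply_moves: Moves the arm, as the interface text tells. Its arguments: {"type":"object","properties":{"targets":{"type":"array","items":{"type":"object","properties":{"dp":{"type":"array","items":{"type":"number"}},"yaw":{"type":"number"}}}},"grip":{"type":"number"},"squeeze":{"type":"number"}},"required":["targets"]}

```bash
mkdir -p pics; ls
cat > h.py <<'E'
import numpy as np, cv2
from plant import get_state, cams, r
def cap(n):
    c=cams.capture(n); np.savez(f'{n}.npz',**c); return c
def w(c,u,v,z=None,k=1):
    "pixel -> world; by depth, or on the plane of height z"
    R=np.array(c['R']);t=np.array(c['t'])
    ray=np.array([(u-c['cx'])/c['fx'],(v-c['cy'])/c['fy'],1.]); o=-R.T@t; d=R.T@ray
    if z is None:
        p=c['range_z'][int(v)-k:int(v)+k+1,int(u)-k:int(u)+k+1]; s=np.median(p[p>0])
    else: s=(z-o[2])/d[2]
    return o+s*d
def px(c,X):
    p=np.array(c['R'])@X+np.array(c['t']); return c['fx']*p[0]/p[2]+c['cx'],c['fy']*p[1]/p[2]+c['cy']
def save(c,f,box=None,s=1):
    im=c['image'][:,:,::-1]
    if box: u0,v0,u1,v1=box; im=im[v0:v1,u0:u1]
    cv2.imwrite('pics/'+f,cv2.resize(im,None,fx=s,fy=s,interpolation=cv2.INTER_CUBIC))
E
python3 - <<'E'
from h import *
for n in('top','scene'):
    c=cap(n); save(c,n+'0.png',s=1.4); print(n,c['fx'],(-np.array(c['R']).T@c['t']).round(3),np.array(c['R']).round(2).tolist())
s=get_state();print(s)
E
```

```text
pics
top 387.2053581163696 [ 0.487 -0.073  0.959] [[-0.03, -1.0, -0.0], [-1.0, 0.03, -0.09], [0.09, -0.0, -1.0]]
scene 538.550386892022 [1.044 0.59  1.316] [[-0.82, 0.57, 0.01], [0.46, 0.69, -0.56], [-0.32, -0.45, -0.83]]
{'time_s': 0.1, 'joints': array([-5.82072089e+01,  2.05886801e+01,  6.38993724e-01, -1.63028890e-02,
       -7.01349383e+01, -1.65059487e+01]), 'qd': array([ 0.05629296, -0.21163412,  0.13515915, -0.00267604,  0.0421401 ,
       -0.0255628 ]), 'joint_torque': array([-1.42232984e-03, -5.84163952e+01,  2.93753654e+01,  7.01563954e+00,
        1.02106258e-02, -5.25510745e-05]), 'tcp_pos': array([ 0.17780277, -0.65070079,  0.21480544]), 'eef_rot': array([ 1.79914508e+02, -9.35024306e-03, -1.64718702e+02]), 'contact_force': array([ 0.05852975, -0.39321602,  0.07289019]), 'moment': array([ 0.01645203,  0.02875045, -0.03011757]), 'gripper_force': 0.0, 'gripper_width': 0.0876135861153701}
```

View pics/top0.png

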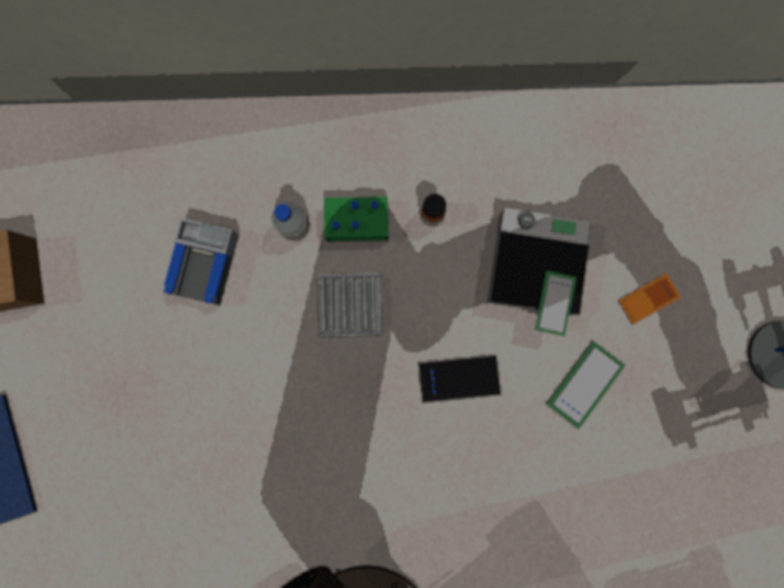

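View pics/scene0.png

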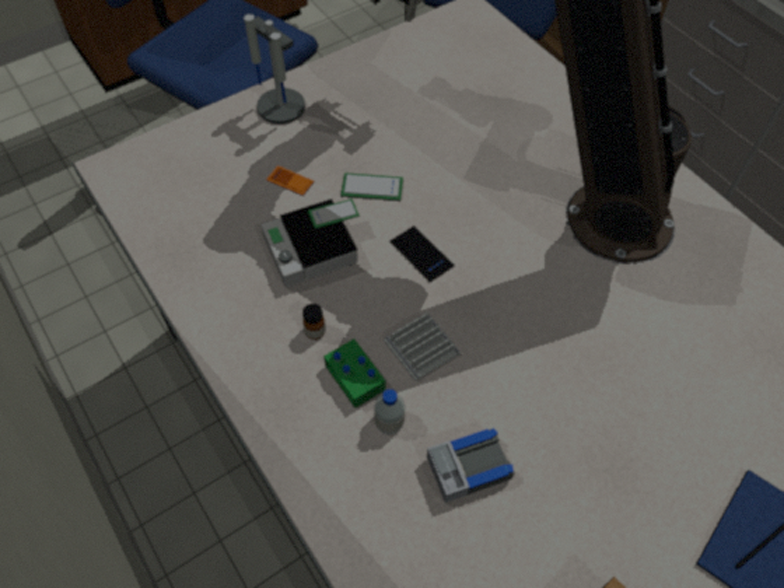

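The top view shows four possible plates: a green-rimmed one on the warmer (556,303), a larger green one on the bench (585,385), a black one (459,378) and an orange one (650,299). I choose the one on the warmer because it is the smaller of the two green plates. The rack is at (350,304), the chamber at (203,262) with its trough up the picture. I'll check both in close crops.

Run:
```python
from h import *
c=dict(np.load('top.npz'))
im=c['image'][:,:,::-1]
a=cv2.resize(im[140:250,340:450],(400,400),interpolation=cv2.INTER_CUBIC)   # /3.636
b=cv2.resize(im[140:225,110:175],(306,400),interpolation=cv2.INTER_CUBIC)  # /4.706
o=np.hstack([a,b]); o=np.clip(o.astype(float)*1.6,0,255).astype(np.uint8)
cv2.imwrite('pics/crop.png',o)
```

```text
(no output)
```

View pics/crop.png

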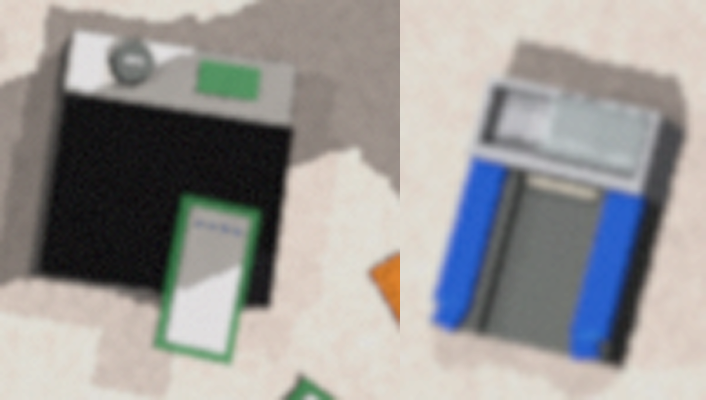

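```bash
cat > m.py <<'E'
from h import *
def rect(c,mask,z,box,name):
    u0,v0,u1,v1=box; m=np.zeros_like(mask); m[v0:v1,u0:u1]=mask[v0:v1,u0:u1]
    v,u=np.nonzero(m); P=np.array([w(c,a,b,z) for a,b in zip(u,v)])[:,:2]
    (cx,cy),(a,b),an=cv2.minAreaRect((P*1000).astype(np.float32)); 
    print(name,len(u),'c',round(cx,1),round(cy,1),'size',round(a,1),round(b,1),'ang',round(an,2)); return P
E
python3 - <<'E'
from m import *
c=dict(np.load('top.npz')); 
for n in [(181,194),(262,209),(232,363),(155,347)]:
    print('plate corner',w(c,340+(n[0]+.5)*.275-.5,140+(n[1]+.5)*.275-.5,.064).round(4))
k=1/4.706
for n,z in [((472,157),.052),((640,192),.052),((505,165),.046),((603,190),.046),((470,325),.046),((575,335),.046),((436,325),.046),((602,360),.046)]:
    print('ch',n,w(c,110+(n[0]-400+.5)*k-.5,140+(n[1]+.5)*k-.5,z).round(4))
h=cv2.cvtColor(c['image'],cv2.COLOR_RGB2HSV)
g=(h[...,0]>50)&(h[...,0]<85)&(h[...,1]>90)&(h[...,2]>40)
rect(c,g,.064,(380,190,415,242),'plate')
bl=(h[...,0]>100)&(h[...,0]<125)&(h[...,1]>130)&(h[...,2]>60)
P=rect(c,bl,.046,(112,165,172,222),'guides')
for (u,v) in [(385,150),(395,235),(365,200),(140,200),(121,195),(250,220),(398,222)]: print((u,v),w(c,u,v).round(4))
s=dict(np.load('scene.npz'));h=cv2.cvtColor(s['image'],cv2.COLOR_RGB2HSV)
g=(h[...,0]>50)&(h[...,0]<85)&(h[...,1]>90)&(h[...,2]>40)
rect(s,g,.064,(218,138,258,163),'plate scene')
bl=(h[...,0]>100)&(h[...,0]<125)&(h[...,1]>130)&(h[...,2]>60)
rect(s,bl,.046,(300,300,370,352),'guides scene')
E
```

```text
plate corner [ 0.602  -0.3171  0.064 ]
plate corner [ 0.5908 -0.3683  0.064 ]
plate corner [ 0.4932 -0.3435  0.064 ]
plate corner [ 0.5048 -0.2953  0.064 ]
ch (472, 157) [0.6706 0.3042 0.052 ]
ch (640, 192) [0.6501 0.2196 0.052 ]
ch (505, 165) [0.6672 0.29   0.046 ]
ch (603, 190) [0.6528 0.2402 0.046 ]
ch (470, 325) [0.5861 0.3071 0.046 ]
ch (575, 335) [0.5794 0.2543 0.046 ]
ch (436, 325) [0.5866 0.3242 0.046 ]
ch (602, 360) [0.5664 0.2407 0.046 ]
plate 152 c 549.5 -331.5 size 52.8 97.1 ang 76.69
guides 544 c 617.6 273.0 size 89.9 84.8 ang 75.07
(385, 150) [ 7.198e-01 -3.296e-01 -5.000e-04]
(395, 235) [ 0.5041 -0.3246  0.064 ]
(365, 200) [ 0.5876 -0.26    0.0614]
(140, 200) [0.6077 0.2763 0.0305]
(121, 195) [0.619  0.3157 0.046 ]
(250, 220) [0.5527 0.014  0.0082]
(398, 222) [ 0.5337 -0.3328  0.0656]
plate scene 86 c 536.1 -336.6 size 68.4 124.1 ang 81.45
guides scene 467 c 618.3 277.6 size 89.7 82.6 ang 75.02
```

The left crop confirms the choice: the plate's spots are at the far end (217,227) and its clean end (193,355) overhangs the front edge. In the right crop the trough is at the top and the mouth at the bottom. Moving above the clean end now.

apply_moves([
  {"dp": [0.333, 0.329, -0.03], "yaw": -28.8},
  {"dp": [0.333, 0.329, -0.03], "yaw": -28.8},
  {"dp": [0.333, 0.329, -0.03], "yaw": -28.8},
  {"dp": [0.333, 0.329, -0.03], "yaw": -28.8},
  {"dp": [0.333, 0.329, -0.03], "yaw": -28.8},
  {"dp": [0.333, 0.329, -0.03], "yaw": -28.8},
  {"dp": [0.333, 0.329, -0.03], "yaw": -28.8},
  {"dp": [0.333, 0.329, -0.03], "yaw": -28.8},
  {"dp": [0.333, 0.329, -0.03], "yaw": -28.8},
  {"dp": [0.333, 0.329, -0.03], "yaw": -28.8},
  {"dp": [0.333, 0.329, -0.03], "yaw": -28.8},
  {"dp": [0.333, 0.329, -0.03], "yaw": -28.8},
  {"dp": [0.333, 0.329, -0.03], "yaw": -28.8},
  {"dp": [0.333, 0.329, -0.03], "yaw": -28.8},
  {"dp": [0.333, 0.329, -0.03], "yaw": -28.8},
], grip=-1, squeeze=4)

```text
time_s: 1.35
tcp_pos: [0.5106, -0.322, 0.1853]
eef_rot: [180.0, -0.0, 166.5]
contact_force: [-0.6, -0.0, 0.2]
gripper_width: 0.0875
gripper_force: 0.0
```

Run:
```python
from h import *
c=cap('scene'); 
s=get_state();print(s['joints'].round(1))
d=np.array([.972,-.233]); cen=np.array([.5485,-.331])
n=np.array([.233,.972])
im=c['image'].copy()
for a,b in[(-50,-25),(-50,25),(50,25),(50,-25)]:
    p=cen+d*a/1e3+n*b/1e3; u,v=px(c,np.array([*p,.064])); print(round(u,1),round(v,1))
p=s['tcp_pos']; print('tip',px(c,p-[0,0,.022]))
save(c,'s1.png',(190,90,290,190),6)
```

```text
[-13.8  15.1 -11.2  -0.  -63.8 -89.8]
250.6 141.4
256.1 153.3
224.3 162.4
219.2 150.2
tip (np.float64(248.66342646320882), np.float64(125.57542428078109))
```

View pics/s1.png

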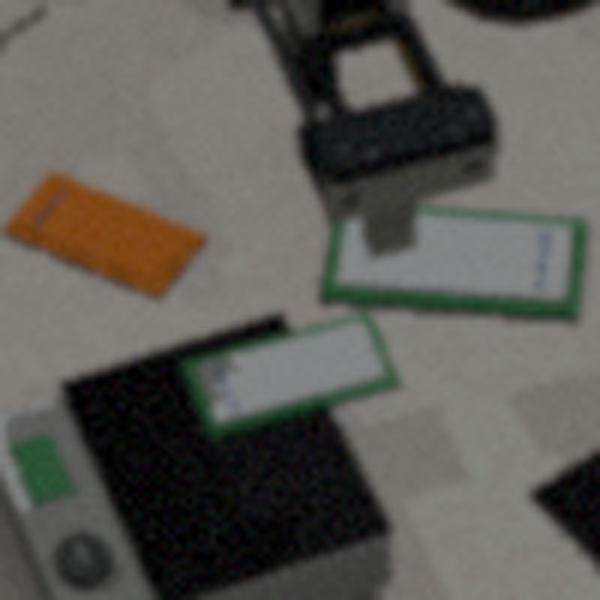

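The scene crop shows the plate corners (372,312), (398,382), (205,435) and (186,362) within about 1.5 px of prediction, and the jaws above the clean end. I'll descend and close gently.

apply_moves([
  {"dp": [0, 0, -0.035]},
  {"dp": [0, 0, -0.07]},
  {"dp": [0, 0, -0.1]},
  {"dp": [0, 0, -0.115]},
  {"dp": [0, 0, -0.12]},
  {"dp": [0, 0, -0.12]},
])

```text
$.targets[0]: bad value
```

apply_moves([
  {"dp": [0, 0, 0]},
  {"dp": [0, 0, 0]},
  {"dp": [0, 0, 0]},
  {"dp": [0, 0, 0]},
  {"dp": [0, 0, 0]},
  {"dp": [0, 0, 0]},
  {"dp": [0, 0, 0]},
  {"dp": [0, 0, 0]},
], grip=1, squeeze=4)

```text
$.targets[0]: bad value
```

apply_moves([
  {"dp": [0, 0, -0.035], "yaw": 0},
  {"dp": [0, 0, -0.07], "yaw": 0},
  {"dp": [0, 0, -0.1], "yaw": 0},
  {"dp": [0, 0, -0.115], "yaw": 0},
  {"dp": [0, 0, -0.12], "yaw": 0},
  {"dp": [0, 0, -0.12], "yaw": 0},
])

```text
time_s: 1.9
tcp_pos: [0.5095, -0.3228, 0.0645]
eef_rot: [-180.0, -0.1, 166.4]
contact_force: [0.1, -0.1, 0.1]
gripper_width: 0.0875
gripper_force: 0.0
```

apply_moves([
  {"dp": [0, 0, 0], "yaw": 0},
  {"dp": [0, 0, 0], "yaw": 0},
  {"dp": [0, 0, 0], "yaw": 0},
  {"dp": [0, 0, 0], "yaw": 0},
  {"dp": [0, 0, 0], "yaw": 0},
  {"dp": [0, 0, 0], "yaw": 0},
  {"dp": [0, 0, 0], "yaw": 0},
  {"dp": [0, 0, 0], "yaw": 0},
], grip=1, squeeze=4)

```text
time_s: 2.57
tcp_pos: [0.511, -0.3221, 0.0658]
eef_rot: [-180.0, 0.0, 166.5]
contact_force: [0.9, -0.5, 0.7]
gripper_width: 0.0397
gripper_force: 0.0
```

Run:
```python
from h import *
c=cap('scene'); s=get_state();print(s['gripper_width'],s['gripper_force'],s['tcp_pos'])
save(c,'s2.png',(190,90,290,190),6)
```

```text
0.035962344662014825 0.0 [ 0.51097161 -0.32207384  0.06571904]
```

View pics/s2.png

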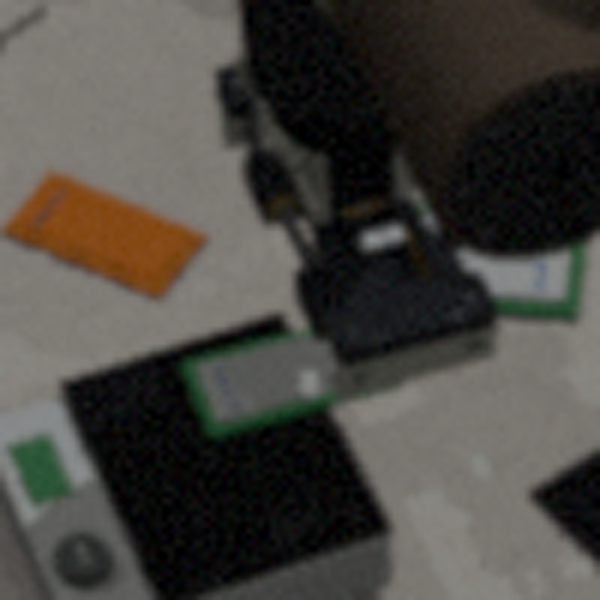

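Run:
```python
from h import *
t=cap('top'); s=get_state();print(s['gripper_width'],s['gripper_force'],s['joints'].round(1))
save(t,'t2.png',(340,140,450,250),5)
T=s['tcp_pos']; d=np.array([.972,-.233]); n=np.array([.233,.972])
for name in('scene','top'):
    c=dict(np.load(name+'.npz')); Z=c['range_z']; v,u=np.nonzero(Z>0); z=Z[v,u]
    P=np.c_[(u-c['cx'])/c['fx']*z,(v-c['cy'])/c['fy']*z,z]; X=(P-c['t'])@c['R']
    q=X-T; a=q[:,:2]@d*1e3; b=q[:,:2]@n*1e3; h=X[:,2]*1e3
    m=(abs(a)<70)&(abs(b)<110)&(h>25)&(h<110)
    Q=np.c_[a,b,h][m]; print(name,m.sum())
    for k in range(-110,110,10):
        for lo,hi in((25,55),(55,70),(70,110)):
            e=Q[(Q[:,1]>=k)&(Q[:,1]<k+10)&(Q[:,2]>=lo)&(Q[:,2]<hi)]
            if len(e)>2: print(k,lo,len(e),'x',e[:,0].min().round(),e[:,0].max().round(),'z',np.median(e[:,2]).round(1))
```

```text
0.03196172546055363 0.0 [-13.7  21.7 -19.2  -0.  -49.1 -89.8]
scene 743
-50 55 4 x 28.0 37.0 z 58.3
-40 55 36 x 28.0 69.0 z 60.5
-30 55 24 x 23.0 66.0 z 61.1
-20 55 39 x 21.0 69.0 z 65.2
-10 55 38 x 15.0 67.0 z 65.7
-10 70 3 x 41.0 63.0 z 70.6
0 55 42 x 18.0 70.0 z 66.3
0 70 6 x 31.0 65.0 z 70.8
10 55 46 x 21.0 69.0 z 65.9
20 55 64 x -10.0 69.0 z 64.1
30 55 47 x 25.0 70.0 z 60.5
40 55 36 x 24.0 68.0 z 59.9
50 25 3 x 44.0 56.0 z 53.1
50 55 39 x 24.0 69.0 z 60.0
60 55 44 x 23.0 68.0 z 60.3
70 25 6 x 22.0 65.0 z 54.0
70 55 36 x 26.0 70.0 z 60.0
80 55 41 x 23.0 70.0 z 60.7
90 25 7 x 22.0 69.0 z 54.0
90 55 42 x 22.0 70.0 z 61.4
100 25 89 x 24.0 70.0 z 40.9
100 55 41 x 22.0 70.0 z 60.2
top 0
```

View pics/t2.png

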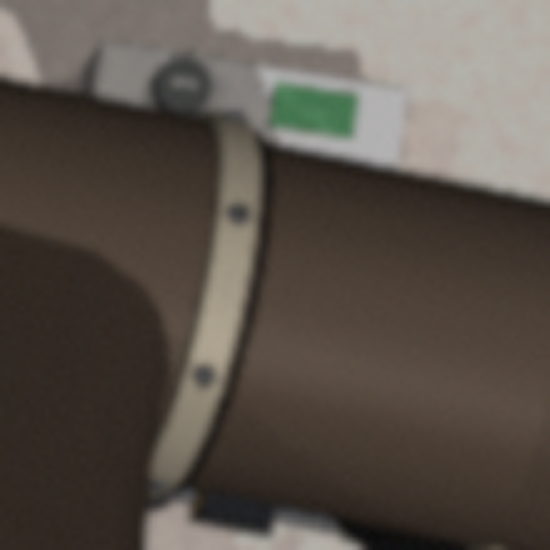

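The jaws reached 32 mm with no force, narrower than the plate, yet the plate has not moved. The crop shows only the forearm over the scene. I'll reverse the motion: open, rise, and measure where the fingers really are.

apply_moves([
  {"dp": [0, 0, 0], "yaw": 0},
  {"dp": [0, 0, 0], "yaw": 0},
  {"dp": [0, 0, 0], "yaw": 0},
  {"dp": [0, 0, 0], "yaw": 0},
  {"dp": [0, 0, 0], "yaw": 0},
  {"dp": [0, 0, 0], "yaw": 0},
  {"dp": [0, 0, 0], "yaw": 0},
  {"dp": [0, 0, 0], "yaw": 0},
], grip=-1)

```text
time_s: 3.33
tcp_pos: [0.5109, -0.3221, 0.0657]
eef_rot: [180.0, -0.0, 166.5]
contact_force: [0.8, -0.1, 0.3]
gripper_width: 0.0794
gripper_force: 0.0
```

apply_moves([
  {"dp": [0, 0, 0.03], "yaw": 0},
  {"dp": [0, 0, 0.06], "yaw": 0},
  {"dp": [0, 0, 0.09], "yaw": 0},
  {"dp": [0, 0, 0.11], "yaw": 0},
  {"dp": [0, 0, 0.12], "yaw": 0},
  {"dp": [0, 0, 0.12], "yaw": 0},
])

```text
time_s: 3.83
tcp_pos: [0.5122, -0.3226, 0.1884]
eef_rot: [-180.0, 0.3, 166.5]
contact_force: [-0.2, 1.2, -0.4]
gripper_width: 0.0877
gripper_force: 0.0
```

Run:
```python
from h import *
c=cap('scene'); s=get_state();print(s['gripper_width'],s['tcp_pos'])
save(c,'s3.png',(190,90,290,190),6)
T=s['tcp_pos']; d=np.array([.972,-.233]); n=np.array([.233,.972])
Z=c['range_z']; v,u=np.nonzero(Z>0); z=Z[v,u]
P=np.c_[(u-c['cx'])/c['fx']*z,(v-c['cy'])/c['fy']*z,z]; X=(P-c['t'])@c['R']
q=X-T; a=q[:,:2]@d*1e3; b=q[:,:2]@n*1e3; h=q[:,2]*1e3
m=(abs(a)<60)&(abs(b)<110)&(h>-60)&(h<80)
Q=np.c_[a,b,h][m]
for lo in range(-60,80,10):
    e=Q[(Q[:,2]>=lo)&(Q[:,2]<lo+10)]
    if len(e): print(lo,len(e),'a',e[:,0].min().round(),e[:,0].max().round(),'b',e[:,1].min().round(),e[:,1].max().round())
```

```text
0.08793017494557646 [ 0.51129377 -0.32213029  0.18632003]
10 9 a -8.0 12.0 b -47.0 61.0
20 24 a -9.0 13.0 b -49.0 63.0
30 27 a -8.0 13.0 b -46.0 64.0
40 21 a -9.0 12.0 b -51.0 65.0
50 10 a -7.0 12.0 b -63.0 67.0
70 9 a -34.0 38.0 b 78.0 88.0
```

Run:
```python
from h import *
c=dict(np.load('scene.npz')); s=get_state()
T=s['tcp_pos']; d=np.array([.972,-.233]); n=np.array([.233,.972])
for h in(-22,0,8,15,44):
    for a in(-9.5,9.5):
        for b in(45,65):
            p=T+np.r_[(d*a+n*b)/1e3,h/1e3]; u,v=px(c,p); print(h,a,b,'crop',round((u-190)*6),round((v-90)*6))
Z=c['range_z'];print(Z[124:140,250:260].round(3))
```

```text
-22 -9.5 45 crop 401 275
-22 -9.5 65 crop 415 305
-22 9.5 45 crop 363 286
-22 9.5 65 crop 377 316
0 -9.5 45 crop 400 244
0 -9.5 65 crop 414 274
0 9.5 45 crop 361 254
0 9.5 65 crop 375 285
8 -9.5 45 crop 399 232
8 -9.5 65 crop 414 262
8 9.5 45 crop 361 243
8 9.5 65 crop 375 273
15 -9.5 45 crop 399 222
15 -9.5 65 crop 414 252
15 9.5 45 crop 360 232
15 9.5 65 crop 374 263
44 -9.5 45 crop 397 178
44 -9.5 65 crop 412 209
44 9.5 45 crop 358 189
44 9.5 65 crop 372 220
[[1.404 1.407 1.408 1.41  1.446 1.454 1.457 1.447 1.458 1.754]
 [1.461 1.451 1.448 1.455 1.451 1.458 1.458 1.459 1.456 1.759]
 [1.463 1.454 1.454 1.454 1.459 1.465 1.464 1.467 1.464 1.752]
 [1.469 1.455 1.463 1.456 1.468 1.459 1.467 1.469 1.467 1.75 ]
 [1.467 1.461 1.458 1.464 1.468 1.467 1.471 1.466 1.472 1.745]
 [1.476 1.464 1.468 1.473 1.465 1.469 1.471 1.475 1.476 1.747]
 [1.478 1.468 1.472 1.475 1.474 1.475 1.478 1.48  1.478 1.74 ]
 [1.747 1.475 1.473 1.476 1.473 1.48  1.739 1.733 1.73  1.742]
 [1.737 1.471 1.479 1.733 1.733 1.738 1.739 1.734 1.737 1.736]
 [1.737 1.735 1.736 1.73  1.73  1.729 1.745 1.737 1.734 1.741]
 [1.733 1.728 1.732 1.731 1.726 1.733 1.73  1.733 1.736 1.731]
 [1.728 1.731 1.727 1.732 1.729 1.729 1.728 1.725 1.719 1.724]
 [1.723 1.722 1.726 1.72  1.716 1.73  1.723 1.72  1.726 1.728]
 [1.718 1.717 1.725 1.723 1.725 1.724 1.725 1.718 1.731 1.728]
 [1.713 1.724 1.727 1.727 1.726 1.725 1.725 1.72  1.721 1.72 ]
 [1.718 1.718 1.717 1.72  1.724 1.721 1.721 1.716 1.721 1.725]]
```

View pics/s3.png

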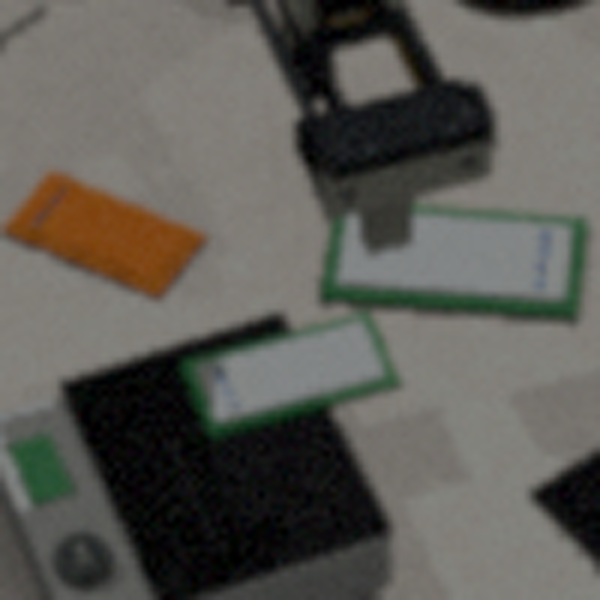

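Run:
```python
from h import *
c=dict(np.load('scene.npz')); s=get_state()
T=s['tcp_pos']; d=np.array([.972,-.233]); n=np.array([.233,.972])
def L(u,v):
    q=w(c,u,v,k=0)-T; return (np.r_[q[:2]@d,q[:2]@n,q[2]]*1e3).round().astype(int).tolist()
print([L(u,131) for u in range(251,256)]); print([L(254,v) for v in range(112,131,2)]); print([L(u,132) for u in (251,252)])
print('plate',[(w(c,u,v)[2]).round(4) for u,v in((245,150),(235,153),(240,151))], 'bench',w(c,280,175).round(4))
```

```text
[[11, 58, 20], [9, 61, 22], [6, 60, 20], [4, 62, 21], [0, 59, 17]]
[[9, 87, 121], [12, 95, 123], [14, 101, 122], [12, 93, 107], [10, 85, 90], [11, 89, 87], [4, 65, 52], [3, 61, 40], [2, 59, 30], [3, 59, 22]]
[[13, 63, 22], [9, 59, 16]]
plate [np.float64(0.066), np.float64(0.0673), np.float64(0.0667)] bench [ 0.4653 -0.226   0.0021]
```

The near fingertip sits at crop (390,248), about 38 mm higher than the reported TCP implies. The jaws therefore closed in the air above the plate, which is untouched. I'll go 40 mm lower this time.

apply_moves([
  {"dp": [0, 0, -0.035], "yaw": 0},
  {"dp": [0, 0, -0.07], "yaw": 0},
  {"dp": [0, 0, -0.1], "yaw": 0},
  {"dp": [0, 0, -0.12], "yaw": 0},
  {"dp": [0, 0, -0.135], "yaw": 0},
  {"dp": [0, 0, -0.148], "yaw": 0},
  {"dp": [0, 0, -0.158], "yaw": 0},
  {"dp": [0, 0, -0.159], "yaw": 0},
])

```text
time_s: 4.55
tcp_pos: [0.5086, -0.3213, 0.0231]
eef_rot: [180.0, -0.3, 166.5]
contact_force: [-0.4, 0.2, 0.2]
gripper_width: 0.0878
gripper_force: 0.0
```

apply_moves([
  {"dp": [0, 0, 0], "yaw": 0},
  {"dp": [0, 0, 0], "yaw": 0},
  {"dp": [0, 0, 0], "yaw": 0},
  {"dp": [0, 0, 0], "yaw": 0},
  {"dp": [0, 0, 0], "yaw": 0},
  {"dp": [0, 0, 0], "yaw": 0},
  {"dp": [0, 0, 0], "yaw": 0},
  {"dp": [0, 0, 0], "yaw": 0},
], grip=1, squeeze=4)

```text
time_s: 5.22
tcp_pos: [0.5111, -0.3221, 0.027]
eef_rot: [180.0, 0.0, 166.5]
contact_force: [0.1, -0.4, 1.0]
gripper_width: 0.0499
gripper_force: 4.0
```

Gripped: width 49.9 mm at 4 N. Next I'll lift the clean end on an arc and see whether the plate pivots.

apply_moves([
  {"dp": [0, 0, 0.004], "yaw": 0},
  {"dp": [0.0005, 0, 0.01], "yaw": 0},
  {"dp": [0.0015, 0, 0.017], "yaw": 0},
  {"dp": [0.003, -0.0005, 0.023], "yaw": 0},
  {"dp": [0.005, -0.001, 0.03], "yaw": 0},
  {"dp": [0.005, -0.001, 0.03], "yaw": 0},
  {"dp": [0.005, -0.001, 0.03], "yaw": 0},
])

```text
time_s: 5.8
tcp_pos: [0.5165, -0.3232, 0.0574]
eef_rot: [180.0, 0.1, 166.5]
contact_force: [0.0, -0.6, -0.6]
gripper_width: 0.0498
gripper_force: 4.0
```

```bash
cat > tilt.py <<'E'
from h import *
import sys
c=cap('scene'); s=get_state(); T=s['tcp_pos']; y=np.radians(float(sys.argv[1])); d=np.array([np.cos(y),np.sin(y)]); n=np.array([-d[1],d[0]])
Z=c['range_z']; v,u=np.nonzero(Z>0); z=Z[v,u]
P=np.c_[(u-c['cx'])/c['fx']*z,(v-c['cy'])/c['fy']*z,z]; X=(P-c['t'])@c['R']
q=X-T; a=q[:,:2]@d*1e3; b=q[:,:2]@n*1e3; h=X[:,2]*1e3
print('T',T.round(4),'w',s['gripper_width'].round(4),s['gripper_force'],'F',s['contact_force'].round(1))
im=c['image'].astype(int); sat=im[v,u].max(1)-im[v,u].min(1)
lo,hi=float(sys.argv[2]),float(sys.argv[3])
for k in range(-100,110,8):
    m=(abs(b)<22)&(a>=k)&(a<k+8)&(h>lo)&(h<hi)
    if m.sum()>3: print(k+4,m.sum(),np.percentile(h[m],[5,50,95]).round(1))
E
python3 tilt.py -13.5 50 115
```

```text
Traceback (most recent call last):
  File "tilt.py", line 7, in <module>
    print('T',T.round(4),'w',s['gripper_width'].round(4),s['gripper_force'],'F',s['contact_force'].round(1))
                             ^^^^^^^^^^^^^^^^^^^^^^^^
AttributeError: 'float' object has no attribute 'round'
```

```bash
sed -i "s/s\['gripper_width'\].round(4)/s['gripper_width']/" tilt.py; python3 tilt.py -13.5 50 115
```

```text
T [ 0.5157 -0.323   0.0565] w 0.0498320484332782 3.9997563511133194 F [-0.4 -0.2 -1.8]
24 12 [58.3 60.4 76.9]
32 41 [59.  92.3 96.9]
40 49 [55.4 91.3 97.8]
48 43 [58.3 91.3 96.9]
56 47 [57.  89.8 96.6]
64 41 [60.5 90.6 94.4]
72 44 [59.9 90.8 95.8]
80 45 [58.4 87.4 93.9]
88 43 [57.7 62.9 91.1]
96 33 [56.1 59.9 64.6]
104 31 [54.4 60.7 64.7]
112 31 [56.4 60.  64.6]
```

The plate is still almost level (z 97 to 94 mm), so the pads' friction holds it at 4 N. I'll try the lightest grip with a short upward jerk, keeping the spotted end just above the warmer.

apply_moves([
  {"dp": [0, 0, 0], "yaw": 0},
  {"dp": [0, 0, 0], "yaw": 0},
  {"dp": [0, 0, 0], "yaw": 0},
  {"dp": [0, 0, 0], "yaw": 0},
  {"dp": [0, 0, 0], "yaw": 0},
  {"dp": [0, 0, 0], "yaw": 0},
], squeeze=3)

```text
time_s: 6.4
tcp_pos: [0.5159, -0.3231, 0.0566]
eef_rot: [180.0, -0.0, 166.5]
contact_force: [-0.2, 0.8, -1.3]
gripper_width: 0.0504
gripper_force: 3.0
```

```bash
python3 tilt.py -13.5 50 115 | egrep "T|^(32|48|64|80|88|96) "
```

```text
T [ 0.5159 -0.3231  0.0566] w 0.04970325417507502 2.9999716579914093 F [ 0.3  0.6 -0.4]
32 35 [59.7 83.3 88.8]
48 40 [60.6 78.3 83.2]
64 34 [62.8 72.3 76.3]
80 37 [57.4 63.9 70.1]
88 31 [56.4 60.7 65.8]
96 33 [55.4 59.3 64.3]
```

apply_moves([
  {"dp": [0, 0, 0.02], "yaw": 0},
  {"dp": [0, 0, 0.02], "yaw": 0},
  {"dp": [0, 0, 0], "yaw": 0},
  {"dp": [0, 0, 0], "yaw": 0},
  {"dp": [0, 0, 0.02], "yaw": 0},
  {"dp": [0, 0, 0.02], "yaw": 0},
  {"dp": [0, 0, 0.02], "yaw": 0},
])

```text
time_s: 7.03
tcp_pos: [0.5167, -0.3233, 0.0777]
eef_rot: [-180.0, 0.1, 166.5]
contact_force: [-0.5, 0.2, -1.0]
gripper_width: 0.0501
gripper_force: 3.0
```

```bash
python3 tilt.py -13.5 50 130 | egrep "T|^(32|48|64|80|88|96) "
```

```text
T [ 0.5161 -0.3231  0.077 ] w 0.050108375207649755 2.9999690875411034 F [ 0.8 -0.3 -1.4]
32 45 [ 59.9  92.  100.9]
48 42 [58.3 81.9 87.8]
64 35 [64.2 71.6 77.1]
80 30 [57.4 61.2 66. ]
88 34 [56.5 61.1 64.4]
96 32 [56.6 60.4 64.4]
```

At 3 N the plate swings down and now rests with its spotted end on the warmer at about 37°. To bring it upright I need a step for that end to butt against. I'll check the height of the warmer's control panel step.

Run:
```python
from h import *
c=dict(np.load('scene.npz'));t=dict(np.load('top.npz'))
# top.npz (2nd): panel strip pixels in t2.png /5+340,140
for p in [(125,65),(235,75),(315,110),(380,110),(385,150)]: print('top',p,w(t,340+p[0]/5,140+p[1]/5).round(4))
for p in [(40,465),(75,500),(110,540),(20,430),(55,420),(120,400),(90,440),(130,500),(150,540),(30,550)]: print('sc',p,w(c,190+p[0]/6,90+p[1]/6).round(4))
T=get_state()['tcp_pos']
# warmer edges from scene depth: points with z 58..68
Z=c['range_z']; v,u=np.nonzero(Z>0); z=Z[v,u]
X=(np.c_[(u-c['cx'])/c['fx']*z,(v-c['cy'])/c['fy']*z,z]-c['t'])@c['R']
m=(X[:,2]>.054)&(X[:,2]<.072)&(X[:,0]>.5)&(X[:,0]<.75)&(X[:,1]<-.15)&(X[:,1]>-.42)
print(cv2.minAreaRect((X[m][:,:2]*1000).astype(np.float32)))
g=c['image'][v,u].max(1)
for y in(-.2,-.25,-.3,-.35):
    k=m&(abs(X[:,1]-y)<.006); o=np.argsort(X[k][:,0]); print(y,[(round(a*1e3),round(b*1e3),int(e)) for a,b,e in zip(X[k][o,0],X[k][o,2],g[k][o])][::6])
```

```text
top (125, 65) [ 0.7015 -0.2677  0.0512]
top (235, 75) [ 0.6949 -0.3197  0.0519]
top (315, 110) [ 0.6763 -0.3561  0.054 ]
top (380, 110) [ 0.6759 -0.3878  0.0513]
top (385, 150) [ 0.6565 -0.3889  0.0518]
sc (40, 465) [ 0.6765 -0.3561  0.052 ]
sc (75, 500) [ 0.6729 -0.328   0.0513]
sc (110, 540) [ 0.6715 -0.2961  0.053 ]
sc (20, 430) [ 0.6741 -0.3802  0.0529]
sc (55, 420) [ 0.6561 -0.3772  0.0514]
sc (120, 400) [ 0.6252 -0.3646  0.0588]
sc (90, 440) [ 0.6507 -0.35    0.0599]
sc (130, 500) [ 0.6533 -0.3066  0.0602]
sc (150, 540) [ 0.6573 -0.2808  0.0594]
sc (30, 550) [ 0.705  -0.317   0.0466]
((631.2409057617188, -263.8134765625), (254.41683959960938, 164.1049041748047), 79.03462982177734)
-0.2 []
-0.25 [(551, 59, 78), (558, 67, 24), (566, 57, 14), (570, 66, 9), (577, 62, 3), (583, 60, 12), (591, 62, 20), (595, 63, 18), (599, 61, 14), (606, 57, 15), (610, 60, 23), (615, 61, 2), (621, 56, 10), (627, 59, 13), (633, 62, 5), (638, 58, 13), (644, 62, 7), (650, 60, 12), (655, 64, 18), (658, 60, 15), (662, 64, 17), (666, 55, 13), (672, 60, 30), (693, 57, 93)]
-0.3 [(541, 58, 90), (545, 58, 28), (552, 64, 4), (557, 58, 4), (562, 59, 15), (567, 65, 10), (573, 62, 10), (580, 65, 19), (582, 68, 7), (588, 59, 1), (595, 60, 13), (602, 66, 15), (607, 58, 18), (611, 66, 10), (617, 64, 14), (621, 59, 11), (626, 65, 10), (632, 58, 4), (638, 56, 12), (642, 61, 11), (647, 61, 9), (651, 60, 9), (657, 58, 11), (661, 65, 13), (678, 63, 78), (688, 65, 59), (694, 63, 65), (705, 56, 88)]
-0.35 [(570, 71, 82), (581, 65, 70), (585, 63, 30), (593, 65, 7), (598, 64, 10), (603, 58, 17), (609, 60, 5), (614, 61, 11), (619, 57, 16), (624, 57, 19), (630, 56, 12), (636, 62, 6), (643, 60, 0), (647, 59, 15), (652, 54, 29), (667, 57, 120), (677, 57, 84), (689, 56, 88)]
```

Run:
```python
from h import *
c=cap('top'); 
for n in [(319,275),(380,272),(383,334),(320,337)]:
    print('rack',w(c,n[0]/1.4,n[1]/1.4,.008).round(4))
s=dict(np.load('scene.npz'))
Z=s['range_z']; v,u=np.nonzero(Z>0); z=Z[v,u]
X=(np.c_[(u-s['cx'])/s['fx']*z,(v-s['cy'])/s['fy']*z,z]-s['t'])@s['R']
m=(abs(X[:,0]-.55)<.09)&(abs(X[:,1]-.012)<.085)&(X[:,2]>.026)&(X[:,2]<.04)
print('fins',m.sum(),cv2.minAreaRect((X[m][:,:2]*1000).astype(np.float32)))
m=(abs(X[:,0]-.55)<.09)&(abs(X[:,1]-.012)<.085)&(X[:,2]>.006)&(X[:,2]<.04)
print('all',m.sum(),cv2.minAreaRect((X[m][:,:2]*1000).astype(np.float32)))
im=c['image']; g=im[180:255,215:285,::-1]
o=np.vstack([]) if 0 else cv2.resize(g,(560,600),interpolation=cv2.INTER_CUBIC)
h=s['image'][215:280,265:340,::-1]
o2=cv2.resize(h,None,fx=6,fy=6,interpolation=cv2.INTER_CUBIC)
cv2.imwrite('pics/rack.png',np.clip(o2*1.5,0,255).astype(np.uint8))
for y in np.arange(-.06,.09,.004):
    k=(abs(X[:,0]-.55)<.02)&(abs(X[:,1]-y)<.002)
    if k.sum(): print(round(y,3),k.sum(),round(np.percentile(X[k][:,2],90)*1e3,1),end=' | ')
```

```text
rack [0.6128 0.0674 0.008 ]
rack [ 0.6149 -0.0405  0.008 ]
rack [ 0.5054 -0.0427  0.008 ]
rack [0.5036 0.0675 0.008 ]
fins 421 ((561.1983642578125, 17.52974510192871), (94.77556610107422, 90.59738159179688), 89.91382598876953)
all 1314 ((550.1795654296875, 11.980628967285156), (177.54888916015625, 168.99388122558594), 0.35029932856559753)
-0.06 105 487.1 | -0.056 10 2.0 | -0.052 20 4.4 | -0.048 19 2.4 | -0.044 6 2.8 | -0.028 23 32.0 | -0.024 39 34.7 | -0.02 1 28.5 | -0.016 3 31.9 | -0.012 46 34.1 | -0.008 37 28.8 | -0.004 9 11.2 | 0.008 18 33.0 | 0.012 43 34.1 | 0.016 1 29.2 | 0.02 5 31.5 | 0.024 47 33.5 | 0.028 33 32.8 | 0.032 13 12.4 | 0.036 1 13.3 | 0.044 19 34.9 | 0.048 49 32.4 | 0.056 6 31.4 | 0.06 49 33.4 | 0.064 33 29.7 | 0.068 25 11.3 | 0.072 25 8.6 | 0.076 21 2.5 | 0.08 18 3.3 | 0.084 19 2.3 | 0.088 18 3.0 |
```

View pics/rack.png

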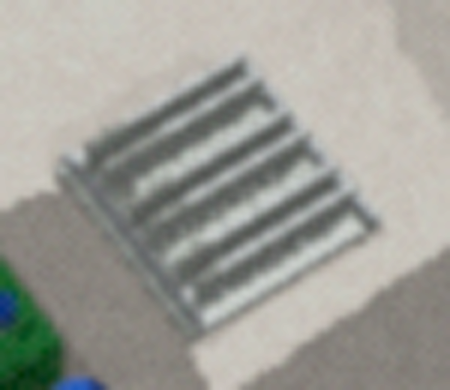

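The crop shows the rack's fins running along the world x axis. The near outer fin is the one from (90,150) to (245,65), with its outer face at y ≈ -0.031 and top at 33 mm. I'll firm up the grip, carry the tilted plate to that side and turn it so the spotted end points to +y.

apply_moves([
  {"dp": [0, 0, 0], "yaw": 0},
  {"dp": [0, 0, 0.01], "yaw": 0},
  {"dp": [0, 0, 0.025], "yaw": 0},
  {"dp": [0, 0, 0.045], "yaw": 5},
  {"dp": [0.003, 0.015, 0.05], "yaw": 12},
  {"dp": [0.007, 0.03, 0.05], "yaw": 19},
  {"dp": [0.01, 0.045, 0.05], "yaw": 26},
  {"dp": [0.013, 0.06, 0.05], "yaw": 33},
  {"dp": [0.017, 0.075, 0.05], "yaw": 40},
  {"dp": [0.02, 0.09, 0.05], "yaw": 47},
  {"dp": [0.023, 0.105, 0.05], "yaw": 54},
  {"dp": [0.027, 0.12, 0.05], "yaw": 61},
  {"dp": [0.03, 0.135, 0.05], "yaw": 68},
  {"dp": [0.033, 0.15, 0.05], "yaw": 75},
  {"dp": [0.037, 0.165, 0.05], "yaw": 82},
  {"dp": [0.04, 0.18, 0.05], "yaw": 89},
  {"dp": [0.043, 0.192, 0.05], "yaw": 96},
  {"dp": [0.044, 0.2, 0.05], "yaw": 102},
  {"dp": [0.044, 0.201, 0.05], "yaw": 103.5},
  {"dp": [0.044, 0.201, 0.05], "yaw": 103.5},
], squeeze=20)

```text
time_s: 8.8
tcp_pos: [0.5599, -0.1218, 0.127]
eef_rot: [180.0, -0.0, -90.0]
contact_force: [0.1, 0.9, -1.2]
gripper_width: 0.0496
gripper_force: 20.0
```

```bash
python3 tilt.py 90 50 180
```

```text
T [ 0.5598 -0.1222  0.1269] w 0.04954580960086062 19.999479353427887 F [-0.3 -0.5 -1.6]
-8 9 [166.7 168.2 171. ]
0 19 [157.3 162.7 166.9]
8 41 [152.3 158.2 163.2]
16 58 [148.3 153.6 160. ]
24 56 [141.4 148.8 153.6]
32 53 [137.9 143.6 148.6]
40 59 [131.6 138.4 143.9]
48 55 [125.8 132.1 138.8]
56 55 [121.2 127.9 133.8]
64 60 [111.8 121.2 127.3]
72 39 [110.9 115.1 121.9]
```

apply_moves([
  {"dp": [0, 0, -0.015], "yaw": 0},
  {"dp": [0, 0, -0.035], "yaw": 0},
  {"dp": [0, 0, -0.055], "yaw": 0},
  {"dp": [0, 0, -0.07], "yaw": 0},
  {"dp": [0, 0, -0.078], "yaw": 0},
  {"dp": [0, 0, -0.081], "yaw": 0},
  {"dp": [0, 0, -0.081], "yaw": 0},
  {"dp": [0, 0, -0.081], "yaw": 0},
], squeeze=10)

```text
time_s: 9.52
tcp_pos: [0.5605, -0.1224, 0.0464]
eef_rot: [-179.9, -0.0, -90.1]
contact_force: [1.5, -0.5, -0.6]
gripper_width: 0.05
gripper_force: 10.0
```

```bash
python3 tilt.py 90 12 100
python3 - <<'E'
from h import *
c=dict(np.load('scene.npz'));Z=c['range_z']; v,u=np.nonzero(Z>0); z=Z[v,u]
X=(np.c_[(u-c['cx'])/c['fx']*z,(v-c['cy'])/c['fy']*z,z]-c['t'])@c['R']
m=(abs(X[:,0]-.56)<.02)
for y in np.arange(-.07,-.01,.003):
    k=m&(abs(X[:,1]-y)<.0015)&(X[:,2]<.1)
    if k.sum(): print(round(y*1e3),k.sum(),np.percentile(X[k][:,2]*1e3,[10,50,90]).round(),end='|')
E
```

```text
T [ 0.5607 -0.1223  0.0466] w 0.04976691009764704 10.000012814998627 F [ 0.1  0.2 -0.3]
-8 15 [83.7 88.6 91.7]
0 9 [75.7 81.9 82.9]
8 32 [73.  78.3 84. ]
16 48 [68.2 74.3 80. ]
24 58 [58.9 68.5 75.6]
32 48 [55.9 62.4 69.1]
40 46 [50.1 58.4 65.1]
48 53 [43.7 51.  58.4]
56 49 [39.  46.  52.1]
64 53 [32.6 40.6 46.4]
72 35 [31.3 36.2 42.1]
96 64 [14.7 26.6 34.5]
104 4 [22.5 25.3 30.5]
112 67 [13.9 25.1 36.2]
-70 18 [43. 48. 52.]|-67 18 [-1. 45. 52.]|-64 24 [-1. 43. 49.]|-61 37 [-2. 38. 45.]|-58 21 [-2. 38. 45.]|-55 40 [-1. 35. 42.]|-52 28 [-4. 32. 37.]|-49 21 [-1.  5. 36.]|-46 11 [-1.  1.  3.]|-43 2 [2. 3. 4.]|-31 1 [29. 29. 29.]|-28 11 [24. 31. 31.]|-25 38 [13. 22. 31.]|-22 13 [16. 28. 37.]|-16 2 [27. 29. 31.]|-13 23 [ 8. 21. 33.]|
```

apply_moves([
  {"dp": [0, 0, -0.005], "yaw": 0},
  {"dp": [0, 0.006, -0.005], "yaw": 0},
  {"dp": [0, 0.012, -0.005], "yaw": 0},
  {"dp": [0, 0.017, -0.005], "yaw": 0},
  {"dp": [0, 0.02, -0.005], "yaw": 0},
  {"dp": [0, 0.023, -0.005], "yaw": 0},
  {"dp": [0, 0.023, -0.005], "yaw": 0},
], squeeze=8)

```text
time_s: 10.15
tcp_pos: [0.5603, -0.099, 0.0413]
eef_rot: [-180.0, -0.0, -89.9]
contact_force: [0.3, -3.9, 0.6]
gripper_width: 0.0497
gripper_force: 8.0
```

```bash
cat > fin.py <<'E'
from h import *
import sys
c=cap('scene');Z=c['range_z']; v,u=np.nonzero(Z>0); z=Z[v,u]; s=get_state(); print(s['tcp_pos'].round(4),s['contact_force'].round(1),s['gripper_width'])
X=(np.c_[(u-c['cx'])/c['fx']*z,(v-c['cy'])/c['fy']*z,z]-c['t'])@c['R']
m=(abs(X[:,0]-.56)<.018)
for y in np.arange(float(sys.argv[1]),float(sys.argv[2]),.004):
    k=m&(abs(X[:,1]-y)<.002)&(X[:,2]<.16)
    if k.sum(): print(round(y*1e3),k.sum(),np.percentile(X[k][:,2]*1e3,[10,50,90]).round(),end='|')
E
python3 fin.py -.11 -.01
```

```text
[ 0.5603 -0.0991  0.0412] [ 0.  -3.5  1.6] 0.04980649159365758
-110 10 [-2.  2. 82.]|-106 16 [-1. 81. 87.]|-102 10 [-1.  1. 87.]|-98 7 [-3. -0. 74.]|-94 16 [-3. 78. 79.]|-90 23 [-2. 71. 76.]|-86 24 [18. 69. 74.]|-82 24 [57. 66. 72.]|-78 31 [  3.  64. 137.]|-74 55 [ 58. 133. 157.]|-70 43 [ 52.  64. 152.]|-66 40 [ 50.  58. 137.]|-62 26 [24. 51. 58.]|-58 23 [41. 49. 54.]|-54 25 [41. 45. 51.]|-50 29 [34. 41. 45.]|-46 16 [35. 38. 43.]|-42 21 [33. 38. 41.]|-38 26 [28. 33. 37.]|-34 19 [25. 29. 36.]|-30 12 [27. 30. 32.]|-26 42 [14. 23. 33.]|-22 8 [15. 25. 34.]|-14 19 [ 8. 19. 33.]|
```

Contact: -3.9 N in y, with the end hooked on the fin. I'll swing up along the arc.

apply_moves([
  {"dp": [0, 0.0045, 0.005], "yaw": 0},
  {"dp": [0, 0.009, 0.01], "yaw": 0},
  {"dp": [0, 0.012, 0.0125], "yaw": 0},
  {"dp": [0, 0.015, 0.015], "yaw": 0},
  {"dp": [0, 0.018, 0.017], "yaw": 0},
  {"dp": [0, 0.021, 0.0195], "yaw": 0},
  {"dp": [0, 0.024, 0.0215], "yaw": 0},
  {"dp": [0, 0.0275, 0.0235], "yaw": 0},
  {"dp": [0, 0.031, 0.025], "yaw": 0},
  {"dp": [0, 0.0345, 0.027], "yaw": 0},
  {"dp": [0, 0.038, 0.0285], "yaw": 0},
  {"dp": [0, 0.0415, 0.03], "yaw": 0},
  {"dp": [0, 0.0415, 0.03], "yaw": 0},
], squeeze=6)

```text
time_s: 11.28
tcp_pos: [0.56, -0.0569, 0.0709]
eef_rot: [-180.0, 0.0, -90.0]
contact_force: [-0.0, 0.3, -1.4]
gripper_width: 0.0498
gripper_force: 6.0
```

```bash
python3 fin.py -.09 -.01
```

```text
[ 0.56   -0.0571  0.0707] [-0.6 -0.4 -0.4] 0.05023418747868488
-90 6 [-4.  0.  1.]|-86 8 [-4. -1.  1.]|-82 6 [-2. -0.  2.]|-78 7 [-4. -0.  3.]|-74 4 [-4. -1.  1.]|-70 8 [-2.  2.  3.]|-66 4 [-4.  0. 80.]|-62 17 [ -0. 113. 119.]|-58 8 [ 81. 119. 121.]|-54 13 [ 18.  99. 105.]|-50 30 [ 79.  92. 101.]|-46 45 [73. 83. 93.]|-42 38 [63. 71. 82.]|-38 44 [48. 57. 69.]|-34 43 [37. 45. 60.]|-30 25 [31. 34. 45.]|-26 47 [13. 24. 34.]|-22 9 [17. 27. 35.]|-14 14 [10. 31. 33.]|
```

apply_moves([
  {"dp": [0, 0.004, 0.001], "yaw": 0},
  {"dp": [0, 0.008, 0.002], "yaw": 0},
  {"dp": [0, 0.012, 0.003], "yaw": 0},
  {"dp": [0, 0.016, 0.0035], "yaw": 0},
  {"dp": [0, 0.02, 0.004], "yaw": 0},
  {"dp": [0, 0.024, 0.0045], "yaw": 0},
  {"dp": [0, 0.028, 0.0045], "yaw": 0},
  {"dp": [0, 0.031, 0.0045], "yaw": 0},
  {"dp": [0, 0.033, 0.0045], "yaw": 0},
  {"dp": [0, 0.033, 0.0045], "yaw": 0},
])

```text
time_s: 12.17
tcp_pos: [0.56, -0.0241, 0.0751]
eef_rot: [-180.0, 0.0, -90.0]
contact_force: [-0.3, -0.1, -0.9]
gripper_width: 0.05
gripper_force: 6.0
```

```bash
python3 fin.py -.06 .01
```

```text
[ 0.56   -0.0242  0.0751] [-0.4 -0.2 -0.5] 0.050002458582261225
-60 7 [-4. -1.  2.]|-56 1 [0. 0. 0.]|-52 2 [3. 3. 3.]|-48 1 [-0. -0. -0.]|-32 7 [27. 32. 44.]|-28 56 [13. 42. 61.]|-24 82 [17. 59. 94.]|-20 12 [ 77.  97. 125.]|-16 6 [27. 30. 31.]|-12 47 [ 7. 21. 33.]|-8 27 [ 6.  9. 35.]|-4 10 [ 6.  8. 13.]|8 17 [13. 29. 33.]|
```

The plate now leans about 10° past vertical with its layer towards +y. I'll firm the grip, back off the fin, lift, and carry it to the chamber mouth turned through 75°.

apply_moves([
  {"dp": [0, 0, 0], "yaw": 0},
  {"dp": [0, -0.004, 0.004], "yaw": 0},
  {"dp": [0, -0.008, 0.015], "yaw": 0},
  {"dp": [0, -0.008, 0.03], "yaw": 0},
  {"dp": [0, -0.008, 0.05], "yaw": 0},
  {"dp": [0, 0, 0.07], "yaw": 0},
  {"dp": [0, 0.02, 0.08], "yaw": 5},
  {"dp": [0.002, 0.05, 0.08], "yaw": 12},
  {"dp": [0.004, 0.08, 0.08], "yaw": 19},
  {"dp": [0.006, 0.11, 0.08], "yaw": 26},
  {"dp": [0.008, 0.14, 0.08], "yaw": 33},
  {"dp": [0.01, 0.17, 0.08], "yaw": 40},
  {"dp": [0.012, 0.2, 0.08], "yaw": 47},
  {"dp": [0.014, 0.23, 0.08], "yaw": 54},
  {"dp": [0.016, 0.26, 0.08], "yaw": 61},
  {"dp": [0.018, 0.285, 0.08], "yaw": 68},
  {"dp": [0.02, 0.302, 0.08], "yaw": 74},
  {"dp": [0.02, 0.31, 0.08], "yaw": 75},
  {"dp": [0.02, 0.31, 0.08], "yaw": 75},
  {"dp": [0.02, 0.31, 0.08], "yaw": 75},
], squeeze=20)

```text
time_s: 13.88
tcp_pos: [0.5799, 0.2849, 0.1555]
eef_rot: [180.0, 0.0, -15.2]
contact_force: [0.0, 0.0, -0.7]
gripper_width: 0.0499
gripper_force: 20.0
```

Run:
```python
from h import *
c=cap('scene'); t=cap('top'); s=get_state(); print(s['tcp_pos'].round(4),s['eef_rot'].round(1),s['joints'].round(0))
a=cv2.resize(c['image'][240:360,280:400,::-1],(480,480),interpolation=cv2.INTER_CUBIC)
b=cv2.resize(t['image'][130:260,90:175,::-1],(314,480),interpolation=cv2.INTER_CUBIC)
cv2.imwrite('pics/ch1.png',np.clip(np.hstack([a,b])*1.5,0,255).astype(np.uint8))
```

```text
[0.5799 0.2843 0.1555] [-180.     0.   -15.2] [ 43.  20.  -8.  -0. -62.  31.]
```

View pics/ch1.png

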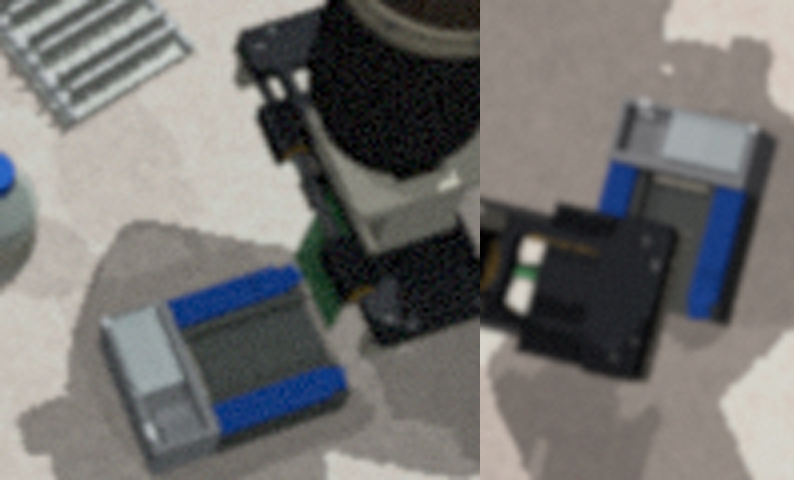

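The scene half shows the bare green face towards the trough, with its lower edge from (300,255) to (330,322), so the layer faces the mouth side as wanted. I'll measure lateral alignment in the same camera.

```bash
cat > ch.py <<'E'
from h import *
c=cap('scene'); s=get_state(); T=s['tcp_pos']; print(T.round(4),s['eef_rot'].round(1),s['contact_force'].round(1),s['gripper_width'])
G=np.array([.618,.2755]); y=np.radians(-15); e=np.array([np.cos(y),np.sin(y)]); n=np.array([-e[1],e[0]])
Z=c['range_z']; v,u=np.nonzero(Z>0); z=Z[v,u]
X=(np.c_[(u-c['cx'])/c['fx']*z,(v-c['cy'])/c['fy']*z,z]-c['t'])@c['R']
q=np.c_[(X[:,:2]-G)@e*1e3-16,(X[:,:2]-G)@n*1e3,X[:,2]*1e3]
h=cv2.cvtColor(c['image'],cv2.COLOR_RGB2HSV)[v,u].astype(int)
near=(abs(q[:,0]+50)<130)&(abs(q[:,1])<70)
g=near&(h[:,0]>45)&(h[:,0]<90)&(h[:,1]>70); b=near&(h[:,0]>100)&(h[:,0]<125)&(h[:,1]>130)&(h[:,2]>40)
wh=near&(h[:,1]<40)&(h[:,2]>90)&(q[:,2]>40)
print('tcp ch',((T[:2]-G)@e*1e3-16).round(1),((T[:2]-G)@n*1e3).round(1))
def show(m,nm,st):
    Q=q[m]; print(nm,len(Q),Q.min(0).round(),Q.max(0).round())
    for k in range(-140,60,st):
        r_=Q[(Q[:,0]>=k)&(Q[:,0]<k+st)]
        if len(r_)>3: print('  x',k,len(r_),'b',np.percentile(r_[:,1],[3,97]).round(1),'h',np.percentile(r_[:,2],[5,50,95]).round(1))
show(g,'plate',10)
bq=q[b]
for k in range(-70,40,10):
    r_=bq[(bq[:,0]>=k)&(bq[:,0]<k+10)]
    if len(r_)>5:
        L=r_[r_[:,1]>0,1];R=r_[r_[:,1]<0,1]; print('guide x',k,len(r_),'L',L.min().round(1) if len(L) else '',L.max().round(1) if len(L) else '','R',R.min().round(1) if len(R) else '',R.max().round(1) if len(R) else '','h',np.median(r_[:,2]).round(1))
Q=q[g]
if len(Q):
    for k in range(30,180,10):
        r_=Q[(Q[:,2]>=k)&(Q[:,2]<k+10)]
        if len(r_)>3: print('  z',k,len(r_),'x',np.percentile(r_[:,0],[5,50,95]).round(1),'b',np.percentile(r_[:,1],[2,98]).round(1))
E
python3 ch.py
```

```text
[0.58   0.2842 0.1556] [-180.    -0.   -15.2] [-0.5 -0.2 -0.7] 0.04935686087426954
tcp ch -55.0 -1.4
plate 381 [-88. -53. 104.] [ -8.  68. 592.]
  x -80 8 b [41.6 62.2] h [274.2 277.3 418.7]
  x -70 13 b [42.5 66.5] h [273.7 428.7 460.3]
  x -60 45 b [-24.   64.1] h [182.4 195.7 452.8]
  x -50 137 b [-22.   52.6] h [112.1 130.4 424.2]
  x -40 31 b [ 0.7 51.5] h [249.  379.3 459.6]
  x -30 48 b [-17.2  51.2] h [254.4 385.2 465.9]
  x -20 83 b [-19.9  53.5] h [241.3 402.6 460.2]
  x -10 15 b [-8.8 14.2] h [379.2 425.7 552.9]
guide x -60 36 L 29.8 43.1 R -40.9 -29.3 h 44.6
guide x -50 57 L 26.1 46.0 R -44.7 -13.2 h 46.0
guide x -40 60 L 25.1 46.2 R -42.4 -25.7 h 46.0
guide x -30 62 L 24.0 46.3 R -42.9 -26.3 h 44.9
guide x -20 62 L 24.7 46.1 R -44.0 -26.5 h 44.4
guide x -10 59 L 26.0 45.5 R -42.7 -26.1 h 46.0
guide x 0 60 L 24.7 46.5 R -42.9 -27.2 h 45.4
guide x 10 61 L 24.9 46.1 R -43.0 -25.7 h 45.5
guide x 20 35 L 29.0 45.2 R -42.2 -24.7 h 46.7
  z 110 33 x [-45.7 -44.9 -42.6] b [-21.1  19.9]
  z 120 31 x [-47.5 -46.  -45. ] b [-20.1  22.2]
  z 130 23 x [-47.7 -46.6 -45.2] b [-19.7  22.1]
  z 140 8 x [-48.7 -48.  -46.8] b [-20.9 -11.3]
  z 150 10 x [-50.  -48.6 -47.5] b [-20.3 -10.7]
```

apply_moves([
  {"dp": [0, 0, -0.015], "yaw": 0},
  {"dp": [0, 0, -0.03], "yaw": 0},
  {"dp": [0, 0, -0.042], "yaw": 0},
  {"dp": [0, 0, -0.051], "yaw": 0},
  {"dp": [0, 0, -0.057], "yaw": 0},
  {"dp": [0, 0, -0.06], "yaw": 0},
  {"dp": [0, 0, -0.06], "yaw": 0},
  {"dp": [0, 0, -0.06], "yaw": 0},
])

```text
time_s: 14.7
tcp_pos: [0.5802, 0.2855, 0.0955]
eef_rot: [-180.0, -0.0, -15.0]
contact_force: [-0.2, -1.2, -0.6]
gripper_width: 0.0496
gripper_force: 20.0
```

```bash
python3 ch.py | egrep -v "guide|  x"
```

```text
[0.5803 0.2856 0.0958] [-180.   -0.  -15.] [ 0.6  0.3 -0.7] 0.049856477603727266
tcp ch -55.0 0.0
plate 321 [-89. -69.  36.] [ -8.  70. 550.]
  z 40 18 x [-45.5 -43.8 -43.2] b [-22.2  22.4]
  z 50 34 x [-47.4 -45.3 -43.6] b [-21.  25.]
  z 60 28 x [-47.6 -46.1 -43.9] b [-20.  24.]
  z 70 15 x [-48.2 -46.9 -46. ] b [-20.5  24.6]
  z 80 9 x [-49.6 -48.3 -46.7] b [-23.3 -10.6]
  z 90 6 x [-49.4 -48.6 -47.8] b [-19.7  -8.2]
  z 120 17 x [-53.6 -52.6 -51.1] b [-25.9   1.5]
  z 170 5 x [-17.8 -16.8 -16.6] b [30.7 51.6]
```

apply_moves([
  {"dp": [0, 0, -0.003], "yaw": 0},
  {"dp": [0, 0, -0.0055], "yaw": 0},
  {"dp": [-0.0037, 0.001, -0.006], "yaw": 0},
  {"dp": [-0.0074, 0.002, -0.0065], "yaw": 0},
  {"dp": [-0.011, 0.003, -0.0073], "yaw": 0},
  {"dp": [-0.0147, 0.0039, -0.0082], "yaw": 0},
  {"dp": [-0.0182, 0.0049, -0.0093], "yaw": 0},
  {"dp": [-0.0218, 0.0059, -0.0105], "yaw": 0},
  {"dp": [-0.0253, 0.0068, -0.012], "yaw": 0},
  {"dp": [-0.0288, 0.0077, -0.0135], "yaw": 0},
  {"dp": [-0.0322, 0.0086, -0.0153], "yaw": 0},
  {"dp": [-0.0355, 0.0095, -0.017], "yaw": 0},
  {"dp": [-0.0386, 0.0103, -0.0192], "yaw": 0},
  {"dp": [-0.0417, 0.0112, -0.0213], "yaw": 0},
  {"dp": [-0.0447, 0.012, -0.0237], "yaw": 0},
  {"dp": [-0.0477, 0.0128, -0.026], "yaw": 0},
  {"dp": [-0.0477, 0.0128, -0.026], "yaw": 0},
], squeeze=6)

```text
time_s: 16.17
tcp_pos: [0.5314, 0.2981, 0.0685]
eef_rot: [180.0, 0.0, -15.0]
contact_force: [-0.6, 0.4, -0.1]
gripper_width: 0.0496
gripper_force: 6.0
```

```bash
python3 ch.py | egrep -v "guide"
```

```text
[0.5317 0.2981 0.0688] [180.   0. -15.] [-0.1 -0.2  0.4] 0.04991389496714886
tcp ch -105.2 -0.5
plate 737 [-129.  -69.    0.] [-45.  69. 522.]
  x -130 4 b [52.7 60.7] h [185.5 187.9 190.1]
  x -120 11 b [43.3 65.4] h [185.7 300.  336.9]
  x -110 45 b [-25.3  57. ] h [101.2 107.3 377.9]
  x -100 59 b [-29.7  60.2] h [ 88.2  97.  364.9]
  x -90 130 b [-23.2  53.5] h [ 78.3  86.2 350.9]
  x -80 148 b [-22.7  46.1] h [ 66.4  76.4 342.9]
  x -70 173 b [-25.7  42.8] h [ 55.8  67.7 360.5]
  x -60 121 b [-23.3  22.7] h [ 46.6  52.2 439.1]
  x -50 46 b [-22.7  22. ] h [30.9 43.9 49.7]
  z 30 5 x [-54.8 -48.3 -48.2] b [-25.5  21.7]
  z 40 73 x [-55.7 -49.8 -46.1] b [-24.3  24.4]
  z 50 91 x [-64.7 -57.7 -50.9] b [-23.9  22.1]
  z 60 97 x [-74.6 -67.5 -60.5] b [-22.2  23.3]
  z 70 87 x [-83.5 -76.8 -71.2] b [-22.   21.3]
  z 80 87 x [-92.5 -85.8 -79.9] b [-22.   23.7]
  z 90 25 x [-95.4 -92.4 -86. ] b [-22.8  11. ]
  z 100 25 x [-105.2 -103.3 -100.5] b [-24.5   3.8]
  z 150 13 x [-82.3 -67.5 -66.3] b [-0.1 53.6]
  z 160 22 x [-80.1 -72.8 -66.9] b [-50.6  57. ]
  z 170 14 x [-81.8 -79.8 -69.6] b [-35.8  53.6]
```

apply_moves([
  {"dp": [-0.003, 0.001, -0.0034], "yaw": 0},
  {"dp": [-0.0058, 0.002, -0.0068], "yaw": 0},
  {"dp": [-0.008, 0.0027, -0.01], "yaw": 0},
  {"dp": [-0.0101, 0.0035, -0.013], "yaw": 0},
  {"dp": [-0.012, 0.0042, -0.0162], "yaw": 0},
  {"dp": [-0.014, 0.0048, -0.0195], "yaw": 0},
  {"dp": [-0.0156, 0.0052, -0.023], "yaw": 0},
  {"dp": [-0.0172, 0.0056, -0.0264], "yaw": 0},
  {"dp": [-0.0185, 0.006, -0.03], "yaw": 0},
  {"dp": [-0.0198, 0.0063, -0.0336], "yaw": 0},
  {"dp": [-0.021, 0.0066, -0.0373], "yaw": 0},
  {"dp": [-0.0219, 0.0069, -0.041], "yaw": 0},
  {"dp": [-0.0219, 0.0069, -0.041], "yaw": 0},
])

```text
time_s: 17.3
tcp_pos: [0.51, 0.3049, 0.0273]
eef_rot: [180.0, 0.0, -15.0]
contact_force: [-0.4, 0.5, -0.8]
gripper_width: 0.0497
gripper_force: 6.0
```

```bash
python3 ch.py | egrep -v "guide|  z"
```

```text
[0.5102 0.305  0.0277] [180.   0. -15.] [ 0.  -0.6  0.9] 0.04985699293940187
tcp ch -127.8 0.6
plate 807 [-150.  -69.   27.] [-44.  68. 478.]
  x -140 9 b [45.2 65.3] h [149.7 280.5 295.2]
  x -130 41 b [-23.9  60.6] h [ 59.7  65.3 324.4]
  x -120 46 b [-23.1  61.7] h [ 55.2  62.9 318. ]
  x -110 126 b [-23.8  43.1] h [ 54.5  61.2 311. ]
  x -100 124 b [-22.8  38.9] h [ 52.   58.7 284.4]
  x -90 162 b [-20.8  29.7] h [ 49.3  87.4 329.3]
  x -80 77 b [-22.3  24.1] h [46.7 50.2 55.3]
  x -70 85 b [-22.2  22.7] h [42.8 48.7 52.2]
  x -60 80 b [-23.4  24.6] h [41.3 45.2 49.8]
  x -50 49 b [-23.   23.3] h [28.8 44.1 47.7]
```

apply_moves([
  {"dp": [-0.0005, 0.0001, -0.003], "yaw": 0},
  {"dp": [-0.001, 0.0003, -0.006], "yaw": 0},
  {"dp": [-0.0014, 0.0004, -0.009], "yaw": 0},
  {"dp": [-0.0017, 0.0004, -0.012], "yaw": 0},
  {"dp": [-0.0019, 0.0005, -0.015], "yaw": 0},
  {"dp": [-0.002, 0.0005, -0.0175], "yaw": 0},
  {"dp": [-0.002, 0.0005, -0.02], "yaw": 0},
  {"dp": [-0.002, 0.0005, -0.021], "yaw": 0},
  {"dp": [-0.002, 0.0005, -0.021], "yaw": 0},
])

```text
time_s: 18.1
tcp_pos: [0.5083, 0.3055, 0.0068]
eef_rot: [180.0, 0.0, -15.0]
contact_force: [0.2, 0.7, -0.1]
gripper_width: 0.05
gripper_force: 6.0
```

```bash
python3 ch.py | egrep -v "  z"
```

```text
[0.5083 0.3055 0.007 ] [180.   0. -15.] [-0.3  0.5 -0. ] 0.049781284266757805
tcp ch -129.7 0.6
plate 781 [-155.  -69.   26.] [-45.  69. 424.]
  x -140 14 b [45.9 64.8] h [123.6 249.9 308. ]
  x -130 45 b [-25.2  65.9] h [ 40.6  47.9 310.1]
  x -120 55 b [-24.1  49.3] h [ 38.2  47.  296.1]
  x -110 130 b [-44.2  42.6] h [ 39.9  46.7 286.1]
  x -100 123 b [-34.1  46.6] h [ 40.6  47.  292.4]
  x -90 126 b [-20.6  24.3] h [ 39.5  46.2 309.3]
  x -80 75 b [-21.8  24.6] h [40.2 43.3 47.2]
  x -70 70 b [-20.7  23.8] h [40.2 43.5 47.2]
  x -60 80 b [-24.7  24.6] h [39.3 43.7 47.8]
  x -50 54 b [-22.2  25. ] h [29.1 42.1 49.2]
guide x -60 35 L 28.1 43.8 R -41.8 -27.7 h 44.9
guide x -50 57 L 25.3 45.1 R -45.8 -25.8 h 46.0
guide x -40 60 L 25.1 45.9 R -45.1 -26.6 h 45.9
guide x -30 59 L 24.7 45.9 R -45.0 -26.4 h 45.8
guide x -20 61 L 25.3 45.8 R -43.9 -24.8 h 45.9
guide x -10 63 L 24.0 46.2 R -41.7 -25.2 h 45.9
guide x 0 60 L 25.3 46.3 R -43.4 -25.1 h 45.4
guide x 10 61 L 26.0 46.0 R -43.1 -25.4 h 45.6
guide x 20 38 L 26.8 47.0 R -42.5 -26.6 h 45.7
```

The plate lies level between the guides, its top at about 44 mm. Now sliding it in while still gripping the sides.

apply_moves([
  {"dp": [0.002, -0.0005, -0.001], "yaw": 0},
  {"dp": [0.006, -0.0016, -0.0015], "yaw": 0},
  {"dp": [0.01, -0.0027, -0.0015], "yaw": 0},
  {"dp": [0.014, -0.0037, -0.0015], "yaw": 0},
  {"dp": [0.018, -0.0048, -0.0015], "yaw": 0},
  {"dp": [0.022, -0.0059, -0.0015], "yaw": 0},
  {"dp": [0.026, -0.007, -0.0015], "yaw": 0},
  {"dp": [0.03, -0.008, -0.0015], "yaw": 0},
  {"dp": [0.034, -0.0091, -0.0015], "yaw": 0},
  {"dp": [0.038, -0.0102, -0.0015], "yaw": 0},
  {"dp": [0.042, -0.0113, -0.0015], "yaw": 0},
  {"dp": [0.046, -0.0123, -0.0015], "yaw": 0},
  {"dp": [0.049, -0.0131, -0.0015], "yaw": 0},
  {"dp": [0.049, -0.0131, -0.0015], "yaw": 0},
])

```text
time_s: 19.32
tcp_pos: [0.5583, 0.2924, 0.0059]
eef_rot: [-180.0, -0.0, -15.0]
contact_force: [1.3, -1.5, 2.4]
gripper_width: 0.0497
gripper_force: 6.0
```

```bash
python3 ch.py | egrep -v "  z|guide"
```

```text
[0.5582 0.2925 0.0059] [-1.8e+02 -1.0e-01 -1.5e+01] [ 0.8 -0.3  2.1] 0.049832335835319465
tcp ch -78.1 0.9
plate 742 [-112.  -68.   26.] [  6.  69. 461.]
  x -100 5 b [46.3 60.4] h [122.6 127.  229.3]
  x -90 9 b [11.1 68.9] h [122.8 263.  391.6]
  x -80 31 b [-24.1  48.7] h [ 38.2  45.2 279.7]
  x -70 34 b [-21.4  56.1] h [ 41.1 201.5 300.9]
  x -60 114 b [-51.5  51.8] h [ 39.8  46.6 282.4]
  x -50 123 b [-33.8  39.5] h [ 40.8  46.5 310.7]
  x -40 121 b [-22.3  36.3] h [ 41.6  46.8 309.3]
  x -30 78 b [-23.3  25.2] h [40.1 45.6 50. ]
  x -20 83 b [-22.2  25.5] h [41.2 46.3 50.7]
  x -10 77 b [-22.8  25.6] h [42.1 47.  51.6]
  x 0 63 b [-23.9  24. ] h [29.3 46.3 51.9]
```

```bash
cat > pl.py <<'E'
import io,contextlib
with contextlib.redirect_stdout(io.StringIO()): from ch import *
print(T.round(4),s['contact_force'].round(1),s['gripper_width'],s['gripper_force'])
def fit(x0,x1,b0=-24,b1=25):
    m=g&(q[:,0]>x0)&(q[:,0]<x1)&(q[:,1]>b0)&(q[:,1]<b1)&(q[:,2]>36)&(q[:,2]<56); Q=q[m]
    if len(Q)<20: return
    for _ in range(4):
        A=np.c_[Q[:,0],Q[:,1],np.ones(len(Q))]; k=np.linalg.lstsq(A,Q[:,2],rcond=None)[0]; r_=Q[:,2]-A@k; Q=Q[abs(r_)<2.5*r_.std()]
    print('plane x',x0,x1,'n',len(Q),'pitch',np.degrees(k[0]).round(2),'roll',np.degrees(k[1]).round(2),'h@x-60,-20,10',[(k[0]*a+k[2]).round(1) for a in(-60,-20,10)],'std',r_.std().round(1))
fit(-45,15); fit(-95,-60); fit(-72,30)
Q=q[g&(q[:,2]>36)&(q[:,2]<56)&(abs(q[:,1])<27)]; print('tip x',np.sort(Q[:,0])[-6:].round(1),'clean',np.sort(Q[:,0])[:6].round(1),'b',np.percentile(Q[:,1],[1,3,97,99]).round(1))
bm=b&(q[:,0]>-45)&(q[:,0]<25); print('guide h',np.median(q[bm,2]).round(1),'L',np.median(q[bm&(q[:,1]>0),2]).round(1),'R',np.median(q[bm&(q[:,1]<0),2]).round(1))
m=(q[:,0]>15)&(q[:,0]<24)&(abs(q[:,1])<18); print('well h',np.median(q[m,2]).round(1))
E
python3 pl.py
```

```text
[0.558  0.2925 0.0059] [ 1.9 -0.9  2.2] 0.049837522194558566 5.9998078644275665
plane x -45 15 n 371 pitch 3.68 roll 0.82 h@x-60,-20,10 [np.float64(43.2), np.float64(45.8), np.float64(47.7)] std 2.1
plane x -95 -60 n 28 pitch 7.24 roll 1.89 h@x-60,-20,10 [np.float64(43.3), np.float64(48.4), np.float64(52.2)] std 2.0
plane x -72 30 n 478 pitch 3.22 roll 0.71 h@x-60,-20,10 [np.float64(43.6), np.float64(45.8), np.float64(47.5)] std 2.2
tip x [5.9 6.1 6.2 6.4 6.6 7.2] clean [-75.9 -75.6 -75.2 -74.9 -74.7 -74.5] b [-25.8 -23.3  24.4  25.8]
guide h 45.6 L 45.1 R 46.2
well h 31.2
```

The fit shows a 3.5° pitch, tip up, because the grip is about 1.5 mm too low. I'll raise it slowly at the lightest grip so that the tip settles.

apply_moves([
  {"dp": [0, 0, 0], "yaw": 0},
  {"dp": [0, 0, 0.0003], "yaw": 0},
  {"dp": [0, 0, 0.0006], "yaw": 0},
  {"dp": [0, 0, 0.0009], "yaw": 0},
  {"dp": [0, 0, 0.0012], "yaw": 0},
  {"dp": [0, 0, 0.0015], "yaw": 0},
  {"dp": [0, 0, 0.0018], "yaw": 0},
  {"dp": [0, 0, 0.0018], "yaw": 0},
  {"dp": [0, 0, 0.0018], "yaw": 0},
  {"dp": [0, 0, 0.0018], "yaw": 0},
], squeeze=3)

```text
time_s: 20.25
tcp_pos: [0.5573, 0.2925, 0.0074]
eef_rot: [180.0, 0.0, -15.0]
contact_force: [0.5, -0.6, -0.3]
gripper_width: 0.0498
gripper_force: 3.0
```

```bash
python3 pl.py
```

```text
[0.5573 0.2925 0.0074] [ 1.  -0.7 -1.5] 0.049783920545051125 2.999977022409439
plane x -45 15 n 365 pitch -0.45 roll -0.47 h@x-60,-20,10 [np.float64(44.2), np.float64(43.9), np.float64(43.7)] std 2.1
plane x -95 -60 n 36 pitch -6.56 roll 1.83 h@x-60,-20,10 [np.float64(43.4), np.float64(38.8), np.float64(35.3)] std 1.9
plane x -72 30 n 482 pitch -0.21 roll -0.29 h@x-60,-20,10 [np.float64(44.0), np.float64(43.9), np.float64(43.8)] std 2.2
tip x [5.1 5.6 5.6 5.7 5.8 6.6] clean [-78.  -75.6 -75.5 -75.4 -75.4 -75.3] b [-25.7 -24.5  24.2  25.7]
guide h 45.5 L 45.6 R 45.5
well h 31.5
```

Level now, pitch about -0.3°. I'll release, back off, shut the jaws, and push the clean end edge home.

apply_moves([
  {"dp": [0, 0, 0], "yaw": 0},
  {"dp": [0, 0, 0], "yaw": 0},
  {"dp": [0, 0, 0], "yaw": 0},
  {"dp": [0, 0, 0], "yaw": 0},
  {"dp": [0, 0, 0], "yaw": 0},
  {"dp": [-0.01, 0.0027, 0], "yaw": 0},
  {"dp": [-0.025, 0.0067, 0], "yaw": 0},
  {"dp": [-0.04, 0.0107, 0], "yaw": 0},
  {"dp": [-0.05, 0.0134, 0], "yaw": 0},
  {"dp": [-0.05, 0.0134, 0], "yaw": 0},
], grip=-1)

```text
time_s: 21.13
tcp_pos: [0.5054, 0.3062, 0.0076]
eef_rot: [180.0, 0.0, -14.9]
contact_force: [-0.3, -0.4, -0.2]
gripper_width: 0.0874
gripper_force: 0.0
```

```bash
python3 pl.py
```

```text
[0.5064 0.3064 0.0078] [ 0.  -0.2  0. ] 0.08769594399111265 0.0
plane x -45 15 n 385 pitch -0.52 roll 0.22 h@x-60,-20,10 [np.float64(44.0), np.float64(43.6), np.float64(43.3)] std 2.4
plane x -95 -60 n 247 pitch 0.01 roll 0.16 h@x-60,-20,10 [np.float64(43.6), np.float64(43.6), np.float64(43.7)] std 2.3
plane x -72 30 n 587 pitch -0.23 roll 0.55 h@x-60,-20,10 [np.float64(43.8), np.float64(43.6), np.float64(43.5)] std 2.4
tip x [5.  5.1 5.5 5.6 5.7 6.8] clean [-94.4 -94.  -93.3 -93.2 -93.2 -93.2] b [-25.4 -23.4  24.2  25.3]
guide h 45.6 L 45.3 R 45.9
well h 30.5
```

apply_moves([
  {"dp": [0, 0, 0], "yaw": 0},
  {"dp": [0, 0, 0], "yaw": 0},
  {"dp": [0, 0, 0], "yaw": 0},
  {"dp": [0, 0, 0], "yaw": 0},
  {"dp": [0, 0, 0], "yaw": 0},
  {"dp": [0, 0, 0], "yaw": 0},
  {"dp": [0, 0, 0], "yaw": 0},
  {"dp": [0, 0, 0], "yaw": 0},
  {"dp": [0, 0, 0], "yaw": 0},
  {"dp": [0, 0, 0], "yaw": 0},
  {"dp": [0, 0, 0], "yaw": 0},
  {"dp": [0, 0, 0], "yaw": 0},
  {"dp": [0, 0, 0], "yaw": 0},
  {"dp": [0, 0, 0], "yaw": 0},
], grip=1, squeeze=10)

```text
time_s: 22.35
tcp_pos: [0.5073, 0.3059, 0.0075]
eef_rot: [180.0, 0.0, -15.0]
contact_force: [0.4, 0.0, -0.4]
gripper_width: 0.0024
gripper_force: 0.0
```

apply_moves([
  {"dp": [0.01, -0.0027, 0], "yaw": 0},
  {"dp": [0.019, -0.0051, 0], "yaw": 0},
  {"dp": [0.022, -0.0059, 0], "yaw": 0},
  {"dp": [0.024, -0.0064, 0], "yaw": 0},
  {"dp": [0.026, -0.007, 0], "yaw": 0},
  {"dp": [0.028, -0.0075, 0], "yaw": 0},
  {"dp": [0.03, -0.008, 0], "yaw": 0},
  {"dp": [0.032, -0.0086, 0], "yaw": 0},
  {"dp": [0.034, -0.0091, 0], "yaw": 0},
  {"dp": [0.036, -0.0096, 0], "yaw": 0},
  {"dp": [0.038, -0.0102, 0], "yaw": 0},
  {"dp": [0.04, -0.0107, 0], "yaw": 0},
  {"dp": [0.042, -0.0113, 0], "yaw": 0},
  {"dp": [0.042, -0.0113, 0], "yaw": 0},
])

```text
time_s: 23.52
tcp_pos: [0.5498, 0.2945, 0.0075]
eef_rot: [-180.0, -0.0, -15.0]
contact_force: [0.5, 0.5, -0.4]
gripper_width: 0.0006
gripper_force: 0.0
```

```bash
python3 pl.py
```

```text
[0.5496 0.2946 0.0075] [-0.3  0.2 -0.6] 0.001000687702640887 0.0
plane x -45 15 n 448 pitch -0.8 roll 0.24 h@x-60,-20,10 [np.float64(44.3), np.float64(43.7), np.float64(43.3)] std 2.4
plane x -95 -60 n 24 pitch -8.04 roll -1.75 h@x-60,-20,10 [np.float64(42.9), np.float64(37.3), np.float64(33.1)] std 2.2
plane x -72 30 n 652 pitch -0.25 roll -0.29 h@x-60,-20,10 [np.float64(43.9), np.float64(43.7), np.float64(43.6)] std 2.4
tip x [23.7 24.  24.1 24.2 24.2 24.2] clean [-70.7 -68.9 -68.  -66.9 -66.4 -65.7] b [-26.3 -23.7  24.6  25.7]
guide h 45.5 L 45.5 R 45.5
well h 43.2
```

apply_moves([
  {"dp": [0.001, -0.0003, 0], "yaw": 0},
  {"dp": [0.0015, -0.0004, 0], "yaw": 0},
  {"dp": [0.002, -0.0005, 0], "yaw": 0},
  {"dp": [0.0025, -0.0007, 0], "yaw": 0},
  {"dp": [0.0025, -0.0007, 0], "yaw": 0},
  {"dp": [0.0025, -0.0007, 0], "yaw": 0},
])

```text
time_s: 24.07
tcp_pos: [0.5519, 0.2939, 0.0075]
eef_rot: [-180.0, -0.0, -15.0]
contact_force: [-1.2, 0.0, -0.3]
gripper_width: 0.0005
gripper_force: 0.0
```

```bash
python3 pl.py | egrep "tip|\["
```

```text
[0.5519 0.2939 0.0075] [0.1 0.2 0.5] 0.00023780411864032043 0.0
plane x -45 15 n 449 pitch -0.04 roll -0.17 h@x-60,-20,10 [np.float64(43.8), np.float64(43.8), np.float64(43.8)] std 2.5
plane x -72 30 n 648 pitch 0.38 roll -0.14 h@x-60,-20,10 [np.float64(43.6), np.float64(43.8), np.float64(44.0)] std 2.5
tip x [25.2 25.2 25.4 25.5 25.6 26.9] clean [-69.  -68.3 -65.3 -65.2 -64.3 -63.9] b [-26.2 -24.1  24.4  25.4]
```

apply_moves([
  {"dp": [0.0005, -0.0001, 0], "yaw": 0},
  {"dp": [0.001, -0.0003, 0], "yaw": 0},
  {"dp": [0.0015, -0.0004, 0], "yaw": 0},
  {"dp": [0.0015, -0.0004, 0], "yaw": 0},
  {"dp": [0.0015, -0.0004, 0], "yaw": 0},
])

```text
time_s: 24.53
tcp_pos: [0.5534, 0.2935, 0.0075]
eef_rot: [-180.0, -0.0, -15.0]
contact_force: [-0.9, 0.0, -0.2]
gripper_width: 0.0003
gripper_force: 0.1
```

apply_moves([
  {"dp": [0.0005, -0.0001, 0], "yaw": 0},
  {"dp": [0.001, -0.0003, 0], "yaw": 0},
  {"dp": [0.001, -0.0003, 0], "yaw": 0},
  {"dp": [0.001, -0.0003, 0], "yaw": 0},
])

```text
time_s: 24.87
tcp_pos: [0.5538, 0.2933, 0.0074]
eef_rot: [180.0, 0.0, -15.0]
contact_force: [-4.8, 2.6, 3.3]
gripper_width: 0.0004
gripper_force: 2.5
```

Push-back is now about 5.5 N along the lane, so the plate has butted. One more small nudge, then I'll back off.

apply_moves([
  {"dp": [0.0004, -0.0001, 0], "yaw": 0},
  {"dp": [0.0004, -0.0001, 0], "yaw": 0},
  {"dp": [0.0004, -0.0001, 0], "yaw": 0},
])

```text
time_s: 25.12
tcp_pos: [0.5538, 0.2932, 0.0074]
eef_rot: [180.0, 0.1, -15.0]
contact_force: [-6.2, 2.6, 3.7]
gripper_width: 0.0008
gripper_force: 3.7
```

apply_moves([
  {"dp": [-0.001, 0.0003, 0], "yaw": 0},
  {"dp": [-0.004, 0.0011, 0], "yaw": 0},
  {"dp": [-0.015, 0.004, 0], "yaw": 0},
  {"dp": [-0.04, 0.0107, 0], "yaw": 0},
  {"dp": [-0.06, 0.016, 0.03], "yaw": 0},
  {"dp": [-0.06, 0.016, 0.07], "yaw": 0},
  {"dp": [-0.06, 0.016, 0.11], "yaw": 0},
  {"dp": [-0.06, 0.016, 0.15], "yaw": 0},
  {"dp": [-0.06, 0.016, 0.16], "yaw": 0},
  {"dp": [-0.06, 0.016, 0.16], "yaw": 0},
])

```text
time_s: 25.95
tcp_pos: [0.496, 0.3109, 0.1722]
eef_rot: [-179.6, -0.2, -15.0]
contact_force: [0.1, 0.4, -0.7]
gripper_width: 0.0004
gripper_force: 0.0
```

```bash
python3 pl.py
python3 - <<'E'
from h import *
c=dict(np.load('scene.npz')); t=cap('top')
a=cv2.resize(c['image'][275:365,290:390,::-1],(500,450),interpolation=cv2.INTER_CUBIC)
b=cv2.resize(t['image'][140:235,110:170,::-1],(284,450),interpolation=cv2.INTER_CUBIC)
cv2.imwrite('pics/end.png',np.clip(np.hstack([a,b])*1.5,0,255).astype(np.uint8))
E
```

```text
[0.495  0.31   0.1696] [-0.5  0.1 -0.2] 0.0003818535323640994 0.0
plane x -45 15 n 443 pitch 0.18 roll -0.66 h@x-60,-20,10 [np.float64(43.6), np.float64(43.8), np.float64(43.9)] std 2.5
plane x -95 -60 n 76 pitch 4.78 roll -0.08 h@x-60,-20,10 [np.float64(44.0), np.float64(47.4), np.float64(49.9)] std 2.2
plane x -72 30 n 709 pitch 0.4 roll -0.7 h@x-60,-20,10 [np.float64(43.5), np.float64(43.7), np.float64(43.9)] std 2.4
tip x [24.2 24.3 24.4 24.5 24.5 25.9] clean [-72.3 -71.7 -71.7 -70.9 -70.8 -70.4] b [-25.4 -23.7  24.4  25.4]
guide h 45.7 L 45.5 R 46.1
well h 43.9
```

View pics/end.png

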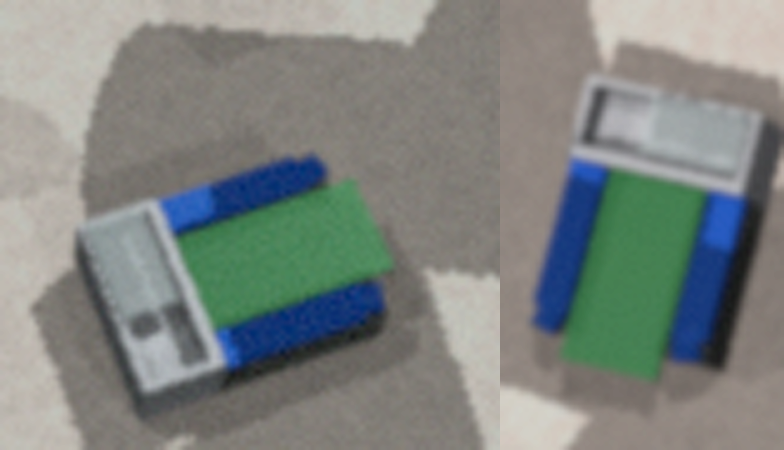

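Both views show the plate bare side up between the guides. Its end is flush with the trough (right view, about (655,175)) and the clean end sticks out about 12 mm (about (610,365)). Handing in.

```bash
python3 -c "
from plant import r; print(r.close_job())"
```

```text
the job is handed in; nothing more can be done
None
```

The plate is layer side down on the chamber ledges between the blue guides, spotted end against the trough, and the job is handed in at about 26 s of arm time. I turned it by hooking its end on the rack's outer fin instead of standing it in a groove.

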